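# Thread the curved locking pin through the fixture's ring eye

## Robot

A 6-joint arm with a two-finger parallel gripper is mounted at the origin on the work surface. World frame = base frame: x ahead of the robot, y to its left, z up, the work surface at z = 0. Lengths are in m, angles in rad, forces in N, time in s.
With the tool pointing down it reaches from about 0.375 to 0.75 m from the base axis. Payload 9 kg.
Tool frame: the origin (TCP) lies at the very end of the fingers, on their centre line; the grasp point (between the pads) lies 19 mm behind it; x points along the fingers, y is the direction in which the jaws open and shut, and the axes are right-handed (so a half turn about x gives the same grasp; the last joint's range is limited). The gripper opens to 85 mm and grips with 20 to 120 N. Pads are 22 mm wide; open, the fingers measure 114 mm over their backs; the gripper's body (76 mm by 85 mm) begins 54 mm behind the grasp point. The pads swing forward as they close: fully open they stand 13 mm farther back than shut.
Start: joints at [0.926, 0.104, 0.097, 1.564, 0, 1.353], TCP at [0.248, 0.546, 0.231] pointing down, gripper open.
Joint ranges: [-2.99, 2.99], [-0.84, 1.86], [-1.1, 1.16], [-1.84, 2.11], [-1.51, 1.56], [-3.14, 3.14]. Speed limits (rad/s): [2.22, 2.22, 2.57, 3.14, 3.14, 3.14].

## Interface

Orientations are given as a unit quaternion [x, y, z, w].
In Python, from workcell import sensors, eyes, r, silhouettes, landmark_of gives the robot as it stands.
- The arm moves only by the tool carry_out, never from a script. Its argument "moves" is a list that holds one entry, the list of rows, each a list of 7 numbers: the turn, a rotation vector about the world's x, y, z in degrees, then the shift along the world's x, y, z in m, then the opening, from 0 (shut) to 1 (fully open). In form: [[[rx, ry, rz, x, y, z, fingers], ...]]. A call has 1 to 5 rows; each row shifts and turns the pose as measured when the row begins; what a row does not reach is not made up. A row lasts 1/12 s, in which the tool goes at most 41.7 mm and 7.16 degrees, less where a joint would pass 70% of its speed; a pose out of reach is approached as far as the arm can. A call with a gripper value outside its range is refused whole. The fingers move at their own pace and stop on an object; the grip force is fixed at half the most. Time passes only in rows, so rows that do not move let the fingers close. It gives the time, the measured TCP pose, the force and the opening at its end, in the units of the state.
- sensors.read_state(): the state, without advancing time (a new reading comes with each control period).
- eyes.grab_frame(name): name is "scene" or "top" or "wrist"; returns a dict with "pixels" (400x640x3 uint8, blue, green, red), "z_map" (400x640 float32, m along the optical axis (not along the pixel's ray), 0 where there is no reading), "K" (3x3 intrinsics, pixels), "pose" (4x4, takes a point from camera to world coordinates). Camera axes: x right, y down, z forward; pixel columns grow to the right and rows downward; lengths in m; the calibration is good to about 2 mm. The wrist camera is an equidistant fisheye: a pixel r from the principal point sees the ray r / f radians off the axis. A picture is of the moment at which its call begins.
- r.sign_off(): hands the job in, once; it reports no verdict.
Trained networks look in the newest picture that a camera, given by its name, has taken for a name from the list of things; names that differ only in an ending like _2 or _b are one class to them, and where a whole thing is asked for, a point or a joint stands for the part that bears it (a point fixed in the world has none). Each returns a list of dicts, best first, with "p" (0 to 1); they miss things now and then, are a little off and sometimes report something else, mostly with a low value. They report only what shows in the picture. A call takes as long as a camera call. They do not tell look-alikes from the thing itself.
- silhouettes(camera, label): "mask" (400x640 bool, what is visible of it).
- landmark_of(camera, label): "xyz" ([x, y, z] in m, in world coordinates, good to about 4 mm: a listed point, or the origin of a listed thing).
The state is a dict: "time": time; "joints": joint angles; "qvel": joint speeds; "joint_torque": joint torques, N m; "eef_pos": TCP position; "tcp_rot": TCP orientation; "force": force on the tool from outside, world axes, zero at the start; "ft_torque": the same for the moment, N m; "opening": opening from 0.0 (shut) to 1.0 (fully open).
Only numpy, scipy, OpenCV 4.12 (cv2) and the standard library are available. Lean on these libraries where they do the work, as an engineer would, in place of code of your own. Each camera call takes 0.05 s, during which the arm holds its last target.

## Task

Take the curved locking pin out of its blue tray and feed its arc through the brass ring eye of the gear-cover fixture, with its shoe standing flat on the fixture plate. Push it on round the arc until its tip meets the red spring plunger and presses it in firmly for a moment, but gently and never down to its end, then let go so that the pin stays in place with its tip still bearing on the plunger. Force nothing and leave the other things where they are.

Things in the scene. Friction and masses are not known exactly. Their poses are not given: they have to be found in the camera images.
- pin: Loose curved pin, 0.2 to 0.35 kg: steel bar, 8 mm diameter, bent to a level arc of 50 mm centre-line radius, 115 degrees long. Origin: the arc's centre, level with the shoe's underside; z up. The dark shoe, 30 x 30 x 36 mm tall, stands at x = +50 mm, y = 0; from it the bar, its centre 24 mm above the underside, runs counterclockwise (seen from above) to the tip at 115 degrees.
- pin_grip (a point): Centre of the orange grip block on top of the shoe: 22 x 22 mm square (sides along the pin's x and y), 36 to 72 mm above the shoe's underside; this point is 54 mm above it. Axes as the pin's. The pin stands upright on its shoe by itself.
- pin_tip (a point): Centre of the pin's rounded tip (radius 4 mm, the bar ends 4 mm further on); axes as the pin's. Turning the pin counterclockwise about its origin moves the bar along itself, tip first.
- fixture: Fixed fixture, aluminium plate 10 mm thick, x from -94 to +80 mm, y from -78 to +78 mm. Origin: on its underside at the centre of the round dark gear cover (54 mm diameter, top 26 mm above the origin), which is also the centre of the arc the pin must travel: threaded, the pin's origin lies over this one, its shoe on the plate. Yaw varies by 0.25 rad.
- eye (a point): Centre of the upright brass ring's hole, at (0, +50, +34) mm in the fixture frame. Hole 12 mm diameter with rounded edges (2 mm play round the bar), ring bar 8 mm thick, 28 mm outside diameter; its axis is the fixture's x. The pin's tip enters from the +x side, going to -x, turning counterclockwise.
- ring: The brass ring eye itself with its short stem, fixed on the plate (its origin and axes are the fixture's; the hole's centre is the entry eye). Do not push on it with more than 20 N.
- plate_top (a point): Point on the plate's upper face above the fixture's origin (10 mm higher); axes as the fixture's.
- stop: Blue stop bracket with a set screw and red spring plunger (18 mm disc). Origin: on the pin's arc 57 degrees past the eye, at bar height; x is the direction of travel. The plunger's face is square to x, somewhere from 9 mm before to 9 mm behind the origin: set differently each time, not reported, to be felt or seen. More under stop_post.
- tray_a: Fixed shallow blue tray 155 x 135 mm, walls 22 mm high and 4 mm thick, floor 4 mm above the table, in which the pin stands; origin under its centre. It may be left or right of the fixture.
- bushing: Brass bushing, 40 mm diameter, 28 mm tall, in the other blue tray; leave it.
- dowel: Steel headed dowel, 55 mm tall, in the other blue tray; leave it.
- wrench: Wrench on the table; leave it.
- gear: Steel gear, 80 mm diameter; leave it.
- screwdriver: Screwdriver on the table; leave it.
- oil_bottle: Small oil bottle, 50 mm diameter, 120 mm tall; leave it.
- timer: White takt timer, 50 x 75 x 30 mm; leave it.
- stop_post (a point): Centre of the top of the blue bracket. Plunger: 9 mm travel, spring 2 N per mm from zero, some damping; over 4 N is firm, over 16 N too much. Its push is felt best as a moment about the arc's centre (push x 50 mm); the eye takes side loads. The shoe's friction on the plate (1 to 5 N) adds to that, and after release holds the pin against the rest of the spring.
Mind the look-alikes: they are no part of the job. There is more than one size of the pin; the job needs the smaller.

How it is judged:
On the way, in this order (a step that is already met when the one before it is completed fails the run):
1. the pin's tip is through the ring eye, the arc centred on the fixture (x of pin_tip in the frame of fixture below -0.012 m and y of pin_tip in the frame of fixture above 0.03 m and horizontal distance between pin and fixture below 0.01 m and z of pin_tip in the frame of eye between -0.006 and 0.006 m), for 0.1 s.
2. the tip presses the plunger with more than 4 N for 0.3 s (contact force between pin and stop above 4 N and horizontal distance between pin and fixture below 0.01 m), for 0.3 s.
At the end, for the whole second after the job is handed in: The pin is threaded through the eye: its arc centre within 10 mm of the fixture's centre line, its shoe flat on the plate (within 3 mm, tilt under 0.07 rad), its tip still bearing on the red plunger (more than 0.1 N), at rest and let go (horizontal distance between pin and fixture below 0.01 m and z of pin in the frame of plate_top between -0.003 and 0.003 m and angle between pin's own z axis and vertical below 0.07 rad and contact force between pin and stop above 0.1 N and linear speed of pin below 0.01 m/s); the robot touches nothing.
It fails at once if the pin pressed the plunger with more than 16 N (contact force between pin and stop above 16 N).
It fails at once if the pin was forced against the ring eye with more than 20 N (contact force between pin and ring above 20 N).
It fails at once if the pin was slammed or jammed against the fixture with more than 60 N (contact force between pin and fixture above 60 N).
It fails at once if a bystander was moved by more than 30 mm (distance of any of bushing, dowel, wrench, gear, screwdriver, oil_bottle, timer from where it was at the start of the episode above 0.03 m).
It also fails if it takes over 64 s, if anything falls off the work surface, if the arm or the gripper's body presses on something with over 40 N, if the wrist force passes 120 N, or if a joint passes its speed limit or range.

## Working session

There is one attempt and no reset: what is moved stays moved. The work goes in short steps, Python scripts to look and compute and a tool call to move; the robot and the scene stay as the last step left them, time stands still between calls to the robot, and variables do not carry over. Pictures are saved under pics/ and viewed, and the job is handed in when it is done.

Besides the shell and the picture viewer there is one more tool, called after ">>>" in YAML: its name, and indented under it one key for each argument. carry_out: Moves the arm, as the interface text tells. Its arguments: {"type":"object","properties":{"moves":{"type":"array"}},"required":["moves"]}

```bash
ls; mkdir -p pics
python3 - <<'E'
from workcell import sensors, eyes, r, silhouettes, landmark_of
import cv2,numpy as np
s=sensors.read_state()
for k,v in s.items(): print(k,np.round(v,4))
for c in ["scene","top"]:
    f=eyes.grab_frame(c); cv2.imwrite(f"pics/{c}0.png",f["pixels"]); print(c,f["K"],np.round(f["pose"],3))
    np.savez(f"{c}0.npz",**f)
    for l in ["pin","pin_grip","pin_tip","fixture","eye","plate_top","stop","stop_post","tray_a"]:
        try: print(c,l,[(round(d["p"],2),np.round(d["xyz"],4).tolist()) for d in landmark_of(c,l)][:4])
        except Exception as e: print(l,e)
print(sensors.read_state()["time"])
E
```

```text
pics
time 0.0
joints [ 0.9263  0.1047  0.0965  1.5639 -0.      1.3531]
qvel [ 0.0009  0.001   0.0003  0.0013  0.0016 -0.0005]
joint_torque [ 4.00000e-04 -5.56929e+01  5.03655e+01  1.69000e-02 -3.00000e-04
 -0.00000e+00]
eef_pos [0.2482 0.5459 0.2305]
tcp_rot [ 0.1493  0.6913 -0.1502  0.6909]
force [-0.1789  0.2031 -0.8908]
ft_torque [-0.0077 -0.0094 -0.0245]
opening 1.0008
scene [[434.33671821   0.         324.85337919]
 [  0.         434.33671821 195.8978429 ]
 [  0.           0.           1.        ]] [[ 0.877  0.257 -0.405  1.073]
 [ 0.48  -0.491  0.727 -0.884]
 [-0.012 -0.833 -0.554  0.732]
 [ 0.     0.     0.     1.   ]]
scene pin [(0.8, [0.3594, 0.1728, 0.0027]), (0.59, [0.4858, 0.2893, 0.0024]), (0.54, [0.4625, 0.0534, 0.0351])]
scene pin_grip [(0.82, [0.3204, 0.2259, 0.0684]), (0.67, [0.5213, 0.257, 0.0558])]
scene pin_tip [(0.92, [0.327, 0.1199, 0.0344]), (0.57, [0.5052, 0.3358, 0.0311])]
scene fixture [(0.76, [0.5053, 0.0207, 0.0]), (0.74, [0.515, 0.2864, 0.0014])]
scene eye [(0.9, [0.5096, 0.0708, 0.0354])]
scene plate_top [(0.96, [0.5029, 0.0258, 0.009])]
scene stop [(0.6
[... 274 characters left out ...]
7  0.162  0.376]
 [-1.    -0.007  0.003 -0.011]
 [-0.002 -0.162 -0.987  1.272]
 [ 0.     0.     0.     1.   ]]
top pin [(0.66, [0.4867, 0.2847, 0.0082]), (0.55, [0.3575, 0.1766, 0.0009])]
top pin_grip [(0.92, [0.3253, 0.2283, 0.0694]), (0.53, [0.527, 0.2563, 0.0571])]
top pin_tip [(0.88, [0.3245, 0.1221, 0.0329]), (0.77, [0.4974, 0.3329, 0.0262])]
top fixture [(0.95, [0.5056, 0.0255, -0.0009])]
top eye [(0.74, [0.513, 0.0697, 0.0333]), (0.42, [0.7783, 0.1257, -0.0033])]
top plate_top [(0.84, [0.4953, 0.0242, 0.0061])]
top stop [(0.63, [0.464, 0.0564, 0.0357]), (0.19, [0.5168, 0.2855, -0.0022])]
top stop_post [(0.41, [0.4325, 0.0267, 0.053])]
top tray_a [(0.94, [0.5164, 0.2864, -0.0019])]
1.0
```

View pics/scene0.png

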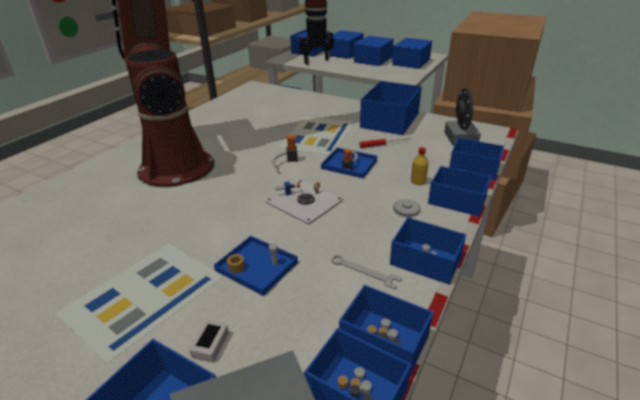

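View pics/top0.png

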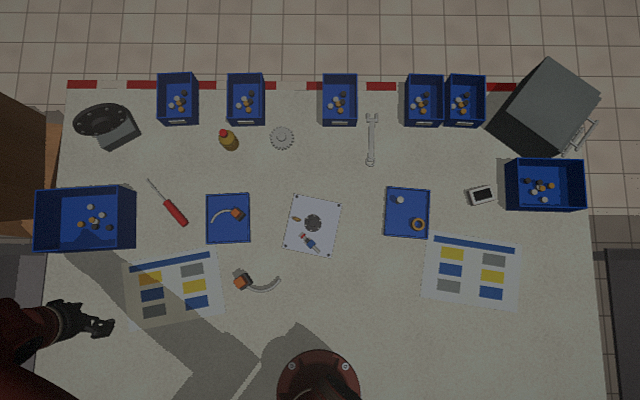

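Run:
```python
import cv2,numpy as np
f=np.load("top0.npz");p=f["pixels"]
a=cv2.resize(p[185:260,200:345],None,fx=5.4,fy=5.4,interpolation=cv2.INTER_CUBIC);cv2.imwrite("pics/topc.png",a)
f=np.load("scene0.npz");p=f["pixels"]
a=cv2.resize(p[140:225,255:385],None,fx=6,fy=6,interpolation=cv2.INTER_CUBIC);cv2.imwrite("pics/scenec.png",a)
```

```text
(no output)
```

View pics/topc.png

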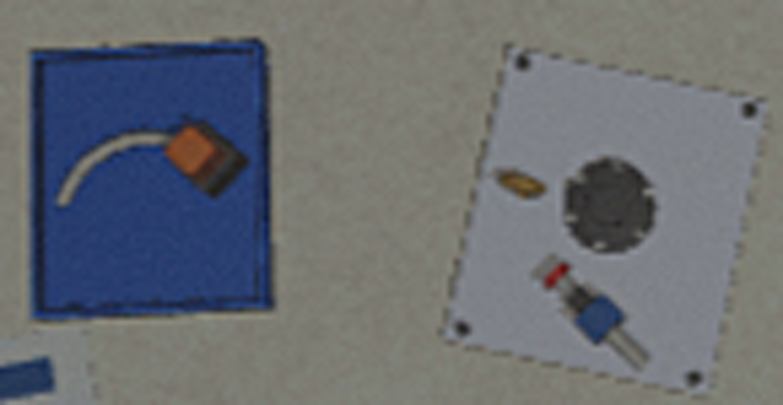

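View pics/scenec.png

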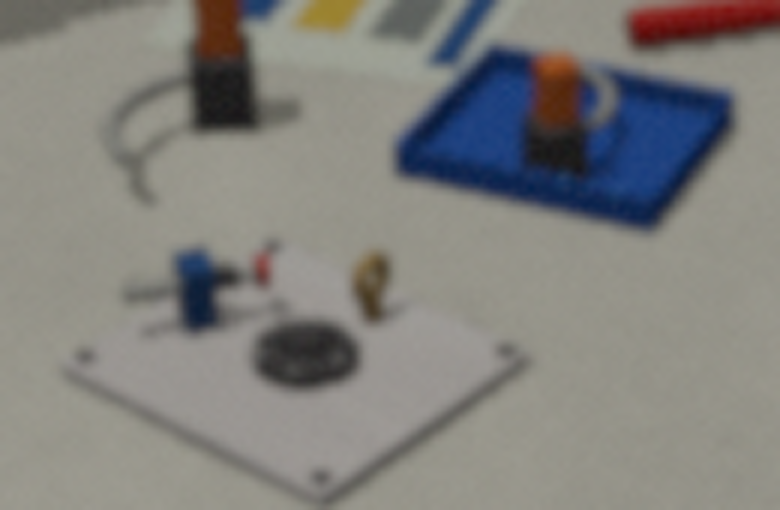

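```bash
cat > h.py <<'E'
import cv2,numpy as np
from scipy.spatial.transform import Rotation as R
from scipy.optimize import least_squares
def cloud(f):
    K=f["K"];z=f["z_map"];v,u=np.mgrid[:400,:640]
    P=np.stack([(u-K[0,2])/K[0,0]*z,(v-K[1,2])/K[1,1]*z,z],-1)
    return P@f["pose"][:3,:3].T+f["pose"][:3,3]
def onplane(f,uv,h):
    K=f["K"];uv=np.atleast_2d(uv).astype(float)
    d=np.c_[(uv[:,0]-K[0,2])/K[0,0],(uv[:,1]-K[1,2])/K[1,1],np.ones(len(uv))]@f["pose"][:3,:3].T
    o=f["pose"][:3,3];t=(h-o[2])/d[:,2];return o+d*t[:,None]
E
python3 - <<'E'
from h import *
from workcell import sensors
s=sensors.read_state();print(s["time"]);print(np.round(R.from_quat(s["tcp_rot"]).as_matrix(),3))
for c,roi in [("top",(185,260,278,345)),("scene",(180,225,260,350))]:
    f=np.load(c+"0.npz");p=f["pixels"].astype(float);C=cloud(f)
    m=np.zeros((400,640),bool)
    y0,y1,x0,x1=roi
    g=p[y0:y1,x0:x1]
    print(c, "depth valid",(f["z_map"]>0).mean())
    # plate pixels by depth
    Z=C[...,2]
    print("table z",np.median(Z[y0:y0+5,x0:x1]), "roi z pct",np.percentile(Z[y0:y1,x0:x1],[5,25,50,75,95,99]).round(4))
    # color: bluish-white: b>=r
    mm=((g[...,0]-g[...,2])>-2)
    print(mm.mean())
    cv2.imwrite(f"pics/m_{c}.png",cv2.resize((mm*255).astype(np.uint8),None,fx=6,fy=6,interpolation=cv2.INTER_NEAREST))
    mm=cv2.morphologyEx(mm.astype(np.uint8),cv2.MORPH_OPEN,np.ones((3,3)))
    n,l,st,_=cv2.connectedComponentsWithStats(mm);k=1+st[1:,4].argmax()
    v,u=np.where(l==k)
    X=onplane(f,np.c_[u+x0,v+y0],0.010)[:,:2]
    rc=cv2.minAreaRect((X*1000).astype(np.float32));print(rc);print(cv2.boxPoints(rc).round(1).tolist())
# pin cloud
for c,roi in [("top",(190,245,205,252)),("scene",(145,178,320,380))]:
    f=np.load(c+"0.npz");C=cloud(f);y0,y1,x0,x1=roi
    Q=C[y0:y1,x0:x1].reshape(-1,3);
    print(c,np.percentile(Q[:,2],[5,50,90,98]).round(4))
    T=Q[(Q[:,2]>0.07)&(Q[:,2]<.09)];print("top face",len(T),T.mean(0) if len(T) else 0,T[:,2].max() if len(T) else 0)
    g=f["pixels"][y0:y1,x0:x1].astype(int)
    bar=(np.abs(g[...,0]-g[...,2])<35)&(g.min(-1)>60)
E
```

```text
1.0
[[-0.     0.414  0.91 ]
 [ 0.     0.91  -0.414]
 [-1.     0.    -0.   ]]
top depth valid 0.99590625
table z -0.0006464959096663669 roi z pct [-0.0034  0.      0.0066  0.0106  0.0215  0.0477]
0.49850746268656715
((491.6891174316406, 23.009567260742188), (156.28378295898438, 173.38941955566406), 78.28764343261719)
[[390.8999938964844, -35.900001525878906], [560.7000122070312, -71.0999984741211], [592.4000244140625, 81.9000015258789], [422.70001220703125, 117.0999984741211]]
scene depth valid 0.991265625
table z 0.00038355926622124503 roi z pct [-0.0023 -0.0004  0.0023  0.0098  0.0248  0.0463]
0.0345679012345679
((420.9322509765625, 49.97968292236328), (21.889780044555664, 81.91969299316406), 33.150550842285156)
[[389.3999938964844, 78.30000305175781], [434.20001220703125, 9.699999809265137], [452.5, 21.700000762939453], [407.70001220703125, 90.30000305175781]]
top [-0.002   0.0041  0.023   0.074 ]
top face 57 [0.52201735 0.25276332 0.07512238] 0.08049873126167695
scene [-0.0023  0.0034  0.0243  0.07  ]
top face 31 [0.52687399 0.24886674 0.07402018] 0.07870831477317586
```

View pics/m_top.png

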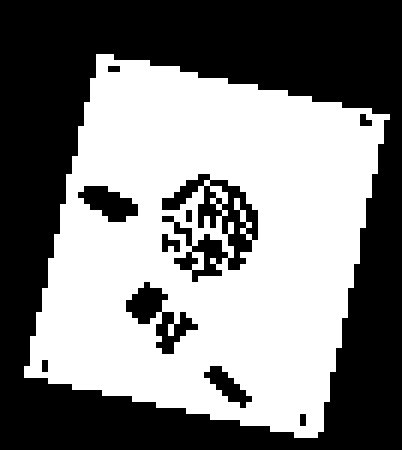

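>>> carry_out:
  moves:
    - [[0,0,6.5,0.024,-0.025,0,1],[0,0,6.5,0.024,-0.025,0,1],[0,0,6.5,0.024,-0.025,0,1],[0,0,6.5,0.024,-0.025,0,1],[0,0,6.5,0.024,-0.025,0,1]]

```text
time: 1.42
eef_pos: [0.3665, 0.4212, 0.2311]
tcp_rot: [-0.058, 0.705, 0.059, 0.704]
force: [1.0, -0.0, 0.5]
opening: 1.0
```

>>> carry_out:
  moves:
    - [[0,0,6.5,0.024,-0.025,0,1],[0,0,6.5,0.024,-0.025,0,1],[0,0,6.5,0.024,-0.025,0,1],[0,0,6.5,0.024,-0.025,0,1],[0,0,6.5,0.024,-0.025,0,1]]

```text
time: 1.83
eef_pos: [0.4907, 0.2898, 0.232]
tcp_rot: [-0.262, 0.656, 0.263, 0.657]
force: [0.1, 0.7, 0.4]
opening: 1.003
```

Run:
```python
from h import *
from workcell import sensors, eyes, landmark_of
f=eyes.grab_frame("wrist"); np.savez("w0.npz",**f); cv2.imwrite("pics/w0.png",f["pixels"])
print(f["K"],f["pose"].round(3))
for l in ["pin","pin_grip","pin_tip","plate_top","eye"]:
    print(l,[(round(d["p"],2),np.round(d["xyz"],4).tolist()) for d in landmark_of("wrist",l)][:3])
s=sensors.read_state();print(s["eef_pos"],R.from_quat(s["tcp_rot"]).as_matrix().round(3),s["joints"])
```

```text
[[309.70691629   0.         322.48504469]
 [  0.         309.70691629 201.69047386]
 [  0.           0.           1.        ]] [[-0.69   0.695  0.202  0.44 ]
 [ 0.724  0.663  0.193  0.241]
 [ 0.001  0.279 -0.96   0.375]
 [ 0.     0.     0.     1.   ]]
pin []
pin_grip [(0.88, [0.5269, 0.2506, 0.0611]), (0.73, [0.3246, 0.2299, 0.0685])]
pin_tip [(0.84, [0.5018, 0.3353, 0.0265])]
plate_top [(0.72, [0.5007, 0.0229, 0.0077])]
eye [(0.68, [0.509, 0.0716, 0.0311])]
[0.48909589 0.29192833 0.23182183] [[-0.001 -0.685  0.729]
 [ 0.002  0.729  0.685]
 [-1.     0.002  0.001]] [ 0.3075548   0.01102043  0.00183534  1.56180953  0.00186788 -0.44673069]
```

View pics/w0.png

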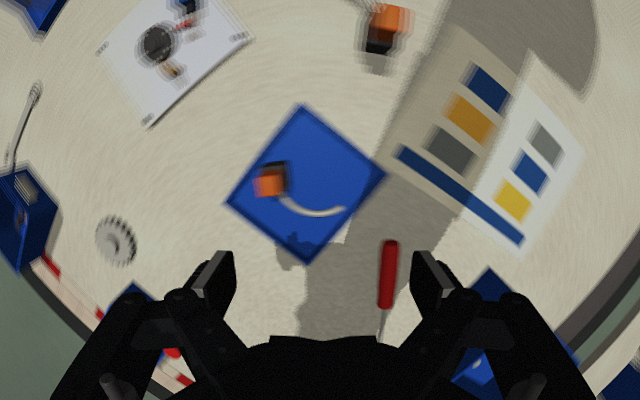

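>>> carry_out:
  moves:
    - [[0,0,6.8,0.018,-0.019,-0.03,1],[0,0,0,0.018,-0.019,-0.03,1],[0,0,0,0,0,0,1],[0,0,0,0,0,0,1]]

```text
time: 2.47
eef_pos: [0.5237, 0.2585, 0.1724]
tcp_rot: [-0.301, 0.638, 0.302, 0.641]
force: [-0.3, -0.0, 1.3]
opening: 0.995
```

Run:
```python
from h import *
from workcell import sensors, eyes, landmark_of
f=eyes.grab_frame("wrist"); np.savez("w1.npz",**f); cv2.imwrite("pics/w1.png",f["pixels"])
s=sensors.read_state();print(s["time"],s["eef_pos"],R.from_quat(s["tcp_rot"]).as_matrix().round(3),s["joints"])
print(f["pose"].round(4))
```

```text
2.5167 [0.52341864 0.25850907 0.17198484] [[ 0.003 -0.772  0.636]
 [ 0.004  0.636  0.772]
 [-1.     0.     0.005]] [ 0.23330861  0.04582473 -0.07116293  1.45035578  0.00294102 -0.64808466]
[[-7.720e-01  6.094e-01  1.807e-01  4.787e-01]
 [ 6.356e-01  7.405e-01  2.184e-01  2.038e-01]
 [-7.000e-04  2.834e-01 -9.590e-01  3.153e-01]
 [ 0.000e+00  0.000e+00  0.000e+00  1.000e+00]]
```

View pics/w1.png

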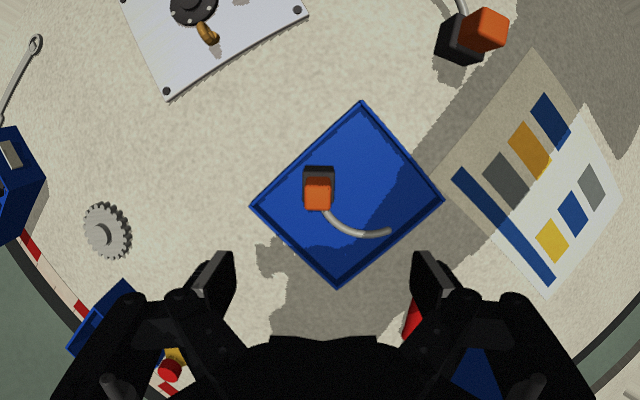

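```bash
cat >> h.py <<'E'
def fray(f,uv):
    K=f["K"];d=(np.atleast_2d(uv).astype(float)-[K[0,2],K[1,2]])/K[0,0]
    t=np.linalg.norm(d,axis=1)+1e-12
    return np.c_[d*(np.sin(t)/t)[:,None],np.cos(t)]@f["pose"][:3,:3].T
def fplane(f,uv,h):
    d=fray(f,uv);o=f["pose"][:3,3];t=(h-o[2])/d[:,2];return o+d*t[:,None]
def fproj(f,P):
    q=(np.atleast_2d(P)-f["pose"][:3,3])@f["pose"][:3,:3]
    rr=np.linalg.norm(q[:,:2],axis=1);t=np.arctan2(rr,q[:,2])
    K=f["K"];return q[:,:2]/(rr[:,None]+1e-12)*t[:,None]*K[0,0]+[K[0,2],K[1,2]]
E
python3 - <<'E'
from h import *
f=np.load("w1.npz");p=f["pixels"]
h=cv2.cvtColor(p,cv2.COLOR_BGR2HSV)
y0,y1,x0,x1=150,245,290,400
H=h[y0:y1,x0:x1].astype(int)
o=(H[...,0]<15)&(H[...,1]>140)&(H[...,2]>150)
print(o.sum(),np.percentile(H[...,2][(H[...,0]<15)&(H[...,1]>140)],[5,25,50,75,95]))
v,u=np.where(o);X=fplane(f,np.c_[u+x0,v+y0],0.076)[:,:2]*1000
rc=cv2.minAreaRect(X.astype(np.float32));print(rc,X.mean(0))
b=(H[...,1]<110)&(H[...,2]>70)
n,l,st,_=cv2.connectedComponentsWithStats(b.astype(np.uint8));k=1+st[1:,4].argmax();v,u=np.where(l==k)
Y=fplane(f,np.c_[u+x0,v+y0],0.029)[:,:2]*1000
print(len(Y))
s=least_squares(lambda q:np.hypot(*(Y-q).T)-50,[480,280],loss="soft_l1");print("centre",s.x,np.std(s.fun))
s3=least_squares(lambda q:np.hypot(*(Y-q[:2]).T)-q[2],[480,280,50],loss="soft_l1");print("free",s3.x)
a=np.degrees(np.arctan2(*(Y-s.x).T[::-1]));print("ang",a.min(),a.max())
im=p.copy();im[y0:y1,x0:x1][o]=(0,255,0);im[y0:y1,x0:x1][l==k]=(255,0,255)
cv2.imwrite("pics/w1c.png",cv2.resize(im[y0:y1,x0:x1],None,fx=6,fy=6,interpolation=cv2.INTER_NEAREST))
E
```

```text
594 [ 89. 115. 186. 188. 190.]
((524.5276489257812, 252.69058227539062), (20.064815521240234, 19.94837760925293), 49.64738082885742) [524.66946858 252.4530142 ]
570
centre [487.28399348 285.98197047] 2.346434043333473
free [484.96382905 284.43075204  52.55292416]
ang -11.451889308116643 78.17391108619772
```

View pics/w1c.png

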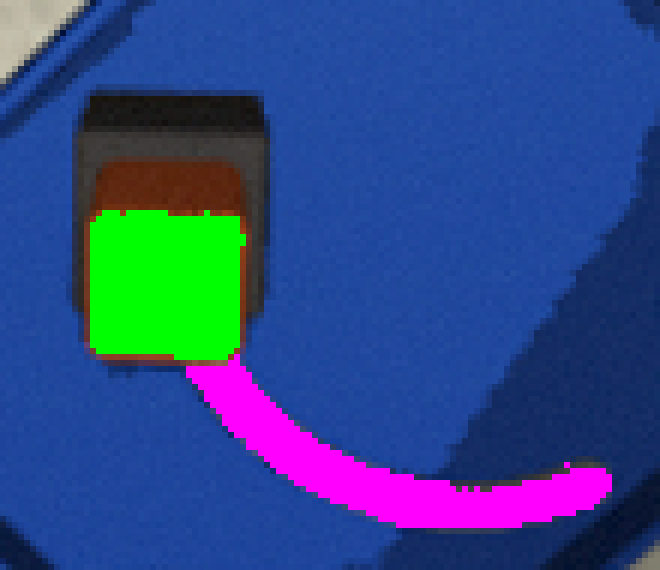

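>>> carry_out:
  moves:
    - [[0,0,-0.8,0.0014,-0.0055,-0.03,1],[0,0,0,0,0,-0.03,1],[0,0,0,0,0,-0.03,1],[0,0,0,0,0,-0.025,0.8],[0,0,0,0,0,0,0.6]]

```text
time: 2.93
eef_pos: [0.5245, 0.2598, 0.0611]
tcp_rot: [-0.298, 0.636, 0.298, 0.647]
force: [-1.7, -0.2, -0.3]
opening: 0.751
```

```bash
cat > st.py <<'E'
from h import *
from workcell import sensors
s=sensors.read_state();M=R.from_quat(s["tcp_rot"]).as_matrix()
print("t",round(s["time"],2),"pos",np.round(s["eef_pos"],4),"jawyaw",np.degrees(np.arctan2(M[1,1],M[0,1])).round(2),"tilt",M[:2,0].round(4),M[2,1].round(4),"F",np.round(s["force"],2),"T",np.round(s["ft_torque"],3),"op",round(s["opening"],3))
E
python3 st.py
```

```text
t 2.93 pos [0.5245 0.2598 0.0611] jawyaw 139.85 tilt [0.0134 0.0071] -0.0057 F [-1.67 -0.18 -0.33] T [-0.019  0.119 -0.048] op 0.751
```

>>> carry_out:
  moves:
    - [[-0.4,0.7,0,0.0003,-0.0068,0,0.6],[0,0,0,0,0,0,0.6],[0,0,0,0,0,0,0.6]]

```text
time: 3.18
eef_pos: [0.5248, 0.255, 0.0656]
tcp_rot: [-0.299, 0.64, 0.298, 0.642]
force: [-0.1, -0.4, 0.8]
opening: 0.603
```

```bash
python3 st.py
```

```text
t 3.18 pos [0.5248 0.255  0.0656] jawyaw 139.99 tilt [0.0027 0.0002] -0.0019 F [-0.06 -0.4   0.84] T [ 0.006 -0.009  0.016] op 0.603
```

>>> carry_out:
  moves:
    - [[0,0,-0.3,0,-0.002,-0.011,0.6],[0,0,0,0,-0.001,-0.011,0.6],[0,0,0,0,0,0,0.6],[0,0,0,0,0,0,0.6]]

```text
time: 3.52
eef_pos: [0.5283, 0.2527, 0.0469]
tcp_rot: [-0.298, 0.638, 0.296, 0.645]
force: [-0.1, -0.5, -0.2]
opening: 0.604
```

```bash
python3 st.py
```

```text
t 3.52 pos [0.5283 0.2527 0.0469] jawyaw 139.64 tilt [0.0104 0.002 ] -0.0066 F [-0.06 -0.49 -0.23] T [ 0.004 -0.009  0.052] op 0.604
```

>>> carry_out:
  moves:
    - [[-0.1,0.6,0,-0.0035,0,-0.003,0.6],[0,0,0,0,0,0,0.6],[0,0,0,0,0,0,0.6]]

```text
time: 3.77
eef_pos: [0.5244, 0.2525, 0.0437]
tcp_rot: [-0.296, 0.642, 0.297, 0.641]
force: [0.8, 0.5, -0.1]
opening: 0.599
```

```bash
python3 st.py
```

```text
t 3.77 pos [0.5244 0.2525 0.0437] jawyaw 139.62 tilt [-0.0013  0.0001] 0.0011 F [ 0.83  0.45 -0.06] T [ 0.001 -0.058  0.011] op 0.599
```

Well aligned. Close.

>>> carry_out:
  moves:
    - [[0,0,0,0,0,0,0],[0,0,0,0,0,0,0],[0,0,0,0,0,0,0],[0,0,0,0,0,0,0],[0,0,0,0,0,0,0]]

```text
time: 4.18
eef_pos: [0.5245, 0.2526, 0.044]
tcp_rot: [-0.297, 0.642, 0.297, 0.641]
force: [0.1, 0.4, 0.3]
opening: 0.25
```

```bash
python3 st.py
python3 - <<'E'
from h import *
from workcell import eyes
f=eyes.grab_frame("wrist"); np.savez("w2.npz",**f); cv2.imwrite("pics/w2.png",f["pixels"])
E
```

```text
t 4.18 pos [0.5245 0.2526 0.044 ] jawyaw 139.62 tilt [-0.0011  0.    ] 0.0009 F [0.11 0.45 0.28] T [-0.011 -0.114  0.056] op 0.25
```

View pics/w2.png

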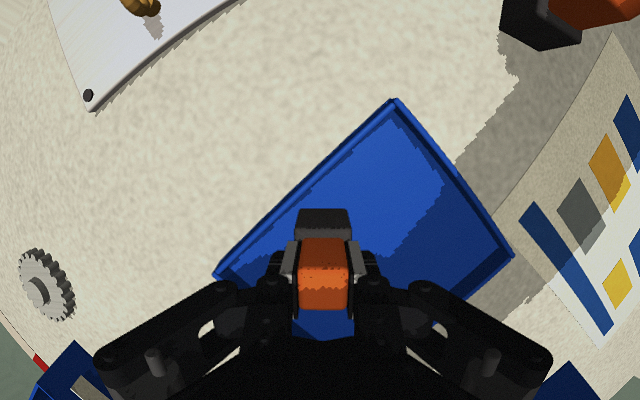

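>>> carry_out:
  moves:
    - [[0,0,0,0,0,0.015,0],[0,0,0,0,0,0.03,0],[0,0,0,0,0,0.035,0],[0,0,0,0,0,0.035,0],[0,0,-4,0,-0.025,0.01,0]]

```text
time: 4.65
eef_pos: [0.5183, 0.2285, 0.1668]
tcp_rot: [-0.274, 0.656, 0.277, 0.647]
force: [1.4, -0.5, -0.7]
opening: 0.249
```

>>> carry_out:
  moves:
    - [[0,0,-4,0,-0.035,0,0],[0,0,-4,0,-0.035,0,0],[0,0,-4,0,-0.035,0,0],[0,0,-4,0,-0.035,0,0],[0,0,-4,0,-0.035,0,0]]

```text
time: 5.07
eef_pos: [0.5191, 0.0506, 0.1721]
tcp_rot: [-0.153, 0.691, 0.157, 0.689]
force: [0.2, -0.4, -1.8]
opening: 0.249
```

```bash
python3 st.py
```

```text
t 5.07 pos [0.5191 0.0506 0.1721] jawyaw 115.34 tilt [-0.0046  0.0039] 0.0055 F [ 0.23 -0.37 -1.76] T [ 0.018 -0.073 -0.048] op 0.249
```

>>> carry_out:
  moves:
    - [[0,0,-4,-0.001,-0.03,0,0],[0,0,0,-0.001,-0.025,0,0],[0,0,0,0,-0.01,0,0],[0,0,0,0,0,0,0],[0,0,0,0,0,0,0]]

```text
time: 5.48
eef_pos: [0.5158, -0.0236, 0.1715]
tcp_rot: [-0.124, 0.697, 0.127, 0.694]
force: [-0.6, 0.6, -1.9]
opening: 0.245
```

```bash
python3 st.py
python3 - <<'E'
from h import *
from workcell import eyes,sensors
f=eyes.grab_frame("wrist"); np.savez("w3.npz",**f); cv2.imwrite("pics/w3.png",f["pixels"])
E
python3 st.py
```

```text
t 5.48 pos [ 0.5158 -0.0236  0.1715] jawyaw 110.41 tilt [-0.0048  0.003 ] 0.0045 F [-0.64  0.56 -1.88] T [-0.    -0.008  0.014] op 0.245
t 5.53 pos [ 0.5159 -0.0233  0.1715] jawyaw 110.45 tilt [-0.0048  0.0029] 0.0044 F [-0.22  0.31 -2.17] T [-0.027  0.004  0.   ] op 0.247
```

View pics/w3.png

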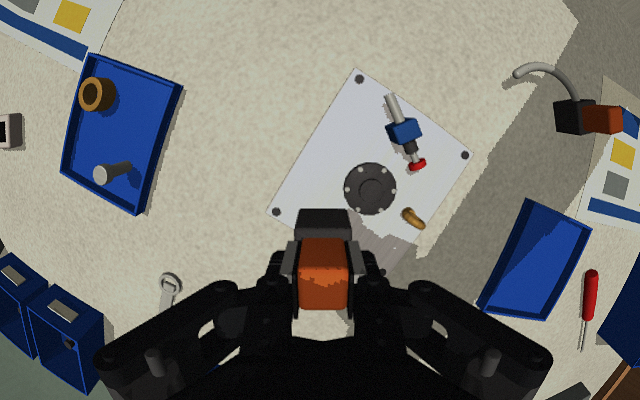

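Run:
```python
from h import *
f=np.load("w3.npz");p=f["pixels"]
im=cv2.resize(p[60:260,255:485],None,fx=3.4,fy=3,interpolation=cv2.INTER_CUBIC)
# predicted overlay
o=np.array([.4985,.0216]);y=np.radians(-11.7);Rm=np.array([[np.cos(y),-np.sin(y)],[np.sin(y),np.cos(y)]])
def W(xy,z): return np.c_[np.atleast_2d(xy)@Rm.T+o,np.full(len(np.atleast_2d(xy)),z)]
def draw(P,c):
    q=(fproj(f,P)-[255,60]+0.5)*[3.4,3]
    cv2.polylines(im,[np.round(q*16).astype(np.int32)],True,c,1,cv2.LINE_AA,4)
def line(a,b,n=20): return np.linspace(a,b,n)
c=[(-.094,-.078),(.08,-.078),(.08,.078),(-.094,.078)]
draw(W(np.vstack([line(c[i],c[(i+1)%4]) for i in range(4)]),.010),(0,0,255))
t=np.linspace(0,2*np.pi,60);draw(W(.027*np.c_[np.cos(t),np.sin(t)],.026),(0,255,0))
P=np.c_[np.zeros(60),.05+.014*np.cos(t),.034+.014*np.sin(t)];P[:,:2]=P[:,:2]@Rm.T+o;draw(P,(255,0,255))
P=np.c_[np.zeros(60),.05+.006*np.cos(t),.034+.006*np.sin(t)];P[:,:2]=P[:,:2]@Rm.T+o;draw(P,(255,0,255))
a=np.radians(np.linspace(95,147,30));draw(W(.05*np.c_[np.cos(a),np.sin(a)],.034),(0,255,255))
cv2.imwrite("pics/w3c.png",im)
```

```text
(no output)
```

View pics/w3c.png

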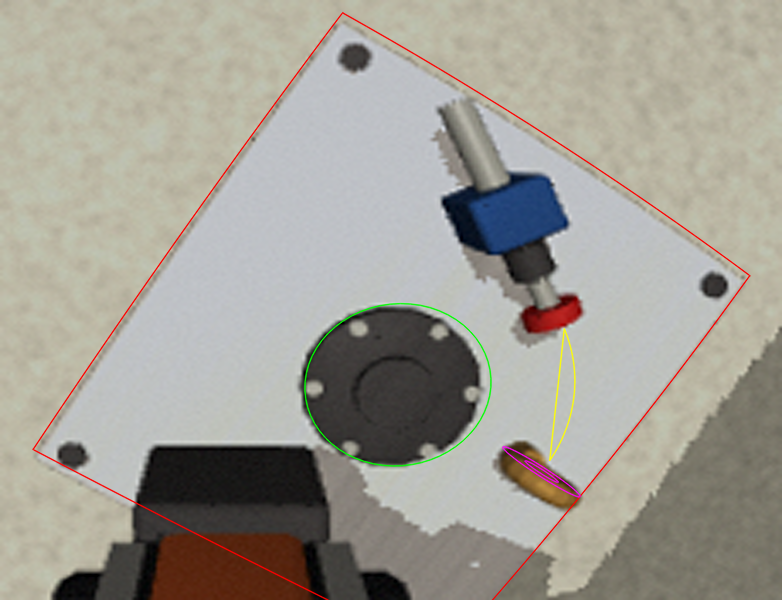

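Run:
```python
from h import *
f=np.load("w3.npz");p=f["pixels"].astype(float)
g=cv2.GaussianBlur(p,(0,0),0.8)
chan=g[...,0]-g[...,2]  # b-r : plate ~ +, table -
gray=g.mean(-1)
from scipy.ndimage import map_coordinates
def edge(pts,nrm,img,L=6):
    out=[]
    for q,n in zip(pts,nrm):
        t=np.arange(-L,L+.01,.25);s=map_coordinates(img,[q[1]+t*n[1],q[0]+t*n[0]],order=1)
        d=np.abs(np.gradient(cv2.GaussianBlur(s[None],(0,0),2)[0]));
        w=np.where(d>0.5*d.max(),d,0);out.append(q+n*(w*t).sum()/w.sum())
    return np.array(out)
def model(q):
    o=q[:2]/1000;y=np.radians(q[2]);Rm=np.array([[np.cos(y),-np.sin(y)],[np.sin(y),np.cos(y)]])
    def W(xy,z): xy=np.atleast_2d(xy);return fproj(f,np.c_[xy@Rm.T+o,np.full(len(xy),z)])
    return W
q=np.array([498.5,21.6,-11.7])
segs=[((-.094,-.07),(-.094,.07)),((-.085,-.078),(.03,-.078)),((-.085,.078),(.0,.078))]
t=np.linspace(0,2*np.pi,40)
for use in ("all","plate","cover"):
  q=np.array([498.5,21.6,-11.7])
  for it in range(6):
    W=model(q);sets=[]
    for a,b in segs:
        if use=="cover":break
        X=np.linspace(a,b,25);c=W(X,.01);d=np.gradient(c,axis=0);n=np.c_[-d[:,1],d[:,0]];n/=np.linalg.norm(n,axis=1)[:,None]
        sets.append((X,.01,edge(c,n,chan),n))
    if use!="plate":
        tt=t[(np.sin(t)>-2)];X=.027*np.c_[np.cos(tt),np.sin(tt)];c=W(X,.026);cc=W([[0,0]],.026)[0];n=c-cc;n/=np.linalg.norm(n,axis=1)[:,None]
        e=edge(c,n,gray,4);sets.append((X,.026,e,n))
    def res(qq):
        if use=="cover": qq=np.r_[qq[:2],-11.7]
        W=model(qq);return np.concatenate([((W(X,z)-e)*n).sum(1) for X,z,e,n in sets])
    s=least_squares(res,q,loss="soft_l1",f_scale=.5);q=s.x
  print(use,q.round(2),"rms px",np.sqrt(np.mean(s.fun**2)).round(2),np.median(np.abs(s.fun)))
# depth-based check: ring & plunger cloud
z=f["z_map"];v,u=np.mgrid[:400,:640]
hsv=cv2.cvtColor(f["pixels"],cv2.COLOR_BGR2HSV).astype(int)
roi=np.zeros((400,640),bool);roi[60:260,350:485]=1
red=roi&((hsv[...,0]<6)|(hsv[...,0]>174))&(hsv[...,1]>150);brass=roi&(hsv[...,0]>10)&(hsv[...,0]<25)&(hsv[...,1]>110)
for nme,m in (("red",red),("brass",brass)):
    vv,uu=np.where(m);d=fray(f,np.c_[uu,vv]);ax=f["pose"][:3,2];P=f["pose"][:3,3]+d*(z[m]/(d@ax))[:,None]
    print(nme,m.sum(),np.c_[uu,vv].mean(0),np.median(P,0).round(4),np.percentile(P[:,2],[5,95]).round(4))
```

```text
all [501.23  21.13 -11.85] rms px 1.34 0.7306961094705574
plate [501.94  22.72 -11.32] rms px 0.9 0.5493305094860019
cover [499.59  20.14 -11.7 ] rms px 0.83 0.7383564523528312
red 133 [416.37593985 165.54135338] [0.4608 0.0493 0.0416] [0.0339 0.0439]
brass 250 [412.62  218.324] [0.5093 0.0679 0.0441] [0.0181 0.0481]
```

```bash
cat > go.py <<'E'
import sys
from h import *
from workcell import sensors
O=np.array([.500,.0214]);PSI=-11.7
import json,os
if os.path.exists("fx.json"): d=json.load(open("fx.json"));O=np.array(d["O"]);PSI=d["PSI"]
s=sensors.read_state();M=R.from_quat(s["tcp_rot"]).as_matrix();p=np.array(s["eef_pos"])
jy=np.degrees(np.arctan2(M[1,1],M[0,1]));py=jy-180
rad=p[:2]-O;
y=np.radians(PSI);cen=p[:2]-.05*np.array([np.cos(np.radians(py)),np.sin(np.radians(py))])-O
c,sn=np.cos(y),np.sin(y);cf=np.array([c*cen[0]+sn*cen[1],-sn*cen[0]+c*cen[1]])
rel=(py-PSI+180)%360-180
# moment about arc centre
F=np.array(s["force"]);T=np.array(s["ft_torque"])
Mz=T[2]+rad[0]*F[1]-rad[1]*F[0]
print(f"t {s['time']:.2f} pos {p.round(4)} rel {rel:.2f} tip {rel+115:.2f} end {rel+119.6:.2f} cen_off_fix(mm) {(cf*1000).round(2)} tilt {M[:2,0].round(4)} {M[2,1]:.4f} F {F.round(2)} T {T.round(3)} Mz_c {Mz:.3f} op {s['opening']:.3f} j6 {s['joints'][5]:.2f}")
if len(sys.argv)>2:
    a=float(sys.argv[1]);z=float(sys.argv[2]);n=int(sys.argv[3]) if len(sys.argv)>3 else 1
    Mt=R.from_euler("z",a+PSI+180,degrees=True).as_matrix()@np.array([[0,1,0],[0,0,1],[1,0,0]]).T.T
    b=np.radians(a+PSI+180);Mt=np.c_[[0,0,-1],[np.cos(b),np.sin(b),0],[np.sin(b),-np.cos(b),0]]
    prev=p;Mp=M
    for k in range(1,n+1):
        ak=rel+(a-rel)*k/n;zk=p[2]+(z-p[2])*k/n
        b=np.radians(ak+PSI+180);Mt=np.c_[[0,0,-1],[np.cos(b),np.sin(b),0],[np.sin(b),-np.cos(b),0]]
        t=np.r_[O+.05*np.array([np.cos(b-np.pi),np.sin(b-np.pi)]),zk]
        rv=np.degrees(R.from_matrix(Mt@Mp.T).as_rotvec())
        print("row",(rv.round(2)+0).tolist(),((t-prev).round(4)+0).tolist());prev=t;Mp=Mt
E
python3 go.py -57 0.06 4
```

```text
t 5.53 pos [ 0.5159 -0.0233  0.1715] rel -57.85 tip 57.15 end 61.75 cen_off_fix(mm) [-2.01  1.8 ] tilt [-0.0048  0.0029] 0.0044 F [-0.22  0.31 -2.17] T [-0.027  0.004  0.   ] Mz_c -0.005 op 0.247 j6 -0.66
row [-0.17, -0.28, 0.21] [0.0018, -0.0021, -0.0279]
row [0.0, 0.0, 0.21] [0.0002, 0.0001, -0.0279]
row [0.0, 0.0, 0.21] [0.0002, 0.0001, -0.0279]
row [0.0, 0.0, 0.21] [0.0002, 0.0001, -0.0279]
```

>>> carry_out:
  moves:
    - [[-0.2,-0.3,0.2,0.0018,-0.002,-0.028,0],[0,0,0.2,0,0,-0.028,0],[0,0,0.2,0,0,-0.028,0],[0,0,0.2,0,0,-0.018,0],[0,0,0,0,0,0,0]]

```text
time: 5.95
eef_pos: [0.5191, -0.0189, 0.0677]
tcp_rot: [-0.134, 0.693, 0.133, 0.696]
force: [-0.1, 0.6, -3.3]
opening: 0.249
```

```bash
python3 go.py -57 0.056 2
```

```text
t 5.95 pos [ 0.5191 -0.0189  0.0677] rel -56.50 tip 58.50 end 63.10 cen_off_fix(mm) [-0.71  6.12] tilt [ 0.0052 -0.0002] -0.0021 F [-0.11  0.56 -3.3 ] T [0.083 0.039 0.029] Mz_c 0.036 op 0.249 j6 -0.67
row [0.01, 0.3, -0.25] [-0.0007, -0.0062, -0.0058]
row [0.0, 0.0, -0.25] [-0.0002, -0.0001, -0.0058]
```

>>> carry_out:
  moves:
    - [[0,0.3,-0.3,-0.0007,-0.006,-0.006,0],[0,0,0,0,0,0,0],[0,0,0,0,0,0,0]]

```text
time: 6.2
eef_pos: [0.5185, -0.0227, 0.0624]
tcp_rot: [-0.133, 0.695, 0.133, 0.694]
force: [0.5, 0.5, -1.5]
opening: 0.248
```

```bash
python3 go.py -57 0.054 1
```

```text
t 6.20 pos [ 0.5185 -0.0227  0.0624] rel -56.60 tip 58.40 end 63.00 cen_off_fix(mm) [-0.49  2.3 ] tilt [-0.001   0.0004] 0.0007 F [ 0.51  0.49 -1.46] T [-0.047  0.034  0.033] Mz_c 0.064 op 0.248 j6 -0.67
row [-0.02, -0.06, -0.4] [-0.0003, -0.0025, -0.0084]
```

>>> carry_out:
  moves:
    - [[0,0,-0.4,-0.0003,-0.0025,-0.006,0],[0,0,0,0,0,0,0]]

```text
time: 6.37
eef_pos: [0.5197, -0.0255, 0.0583]
tcp_rot: [-0.131, 0.694, 0.13, 0.696]
force: [-0.3, 1.6, -1.7]
opening: 0.248
```

```bash
python3 go.py -42 0.054 4
```

```text
t 6.37 pos [ 0.5197 -0.0255  0.0583] rel -57.01 tip 57.99 end 62.59 cen_off_fix(mm) [1.56 0.01] tilt [ 0.002  -0.0005] -0.0012 F [-0.27  1.56 -1.74] T [ 0.009 -0.02   0.013] Mz_c 0.030 op 0.248 j6 -0.67
row [0.02, 0.12, 3.75] [0.0015, 0.0016, -0.0011]
row [0.0, 0.0, 3.75] [0.0029, 0.0015, -0.0011]
row [0.0, 0.0, 3.75] [0.0028, 0.0017, -0.0011]
row [0.0, 0.0, 3.75] [0.0027, 0.0019, -0.0011]
```

>>> carry_out:
  moves:
    - [[0,0.1,3.7,0.0015,0.0016,-0.001,0],[0,0,3.7,0.0029,0.0015,-0.001,0],[0,0,3.7,0.0028,0.0017,-0.001,0],[0,0,3.7,0.0027,0.0019,-0.001,0],[0,0,0,0,0,0,0]]

```text
time: 6.78
eef_pos: [0.5327, -0.0201, 0.0581]
tcp_rot: [-0.223, 0.669, 0.221, 0.673]
force: [-0.5, -0.5, -3.1]
opening: 0.248
```

```bash
python3 go.py -42 0.054 1
```

```text
t 6.78 pos [ 0.5327 -0.0201  0.0581] rel -41.68 tip 73.32 end 77.92 cen_off_fix(mm) [ 3.1  -0.73] tilt [ 0.0066 -0.0015] -0.0052 F [-0.47 -0.51 -3.11] T [-0.045  0.069  0.003] Mz_c -0.033 op 0.248 j6 -0.92
row [0.09, 0.38, -0.32] [-0.0031, 0.0012, -0.0041]
```

>>> carry_out:
  moves:
    - [[0.1,0.4,-0.3,-0.003,0.0012,-0.004,0],[0,0,0,0,0,0,0],[0,0,0,0,0,0,0]]

```text
time: 7.03
eef_pos: [0.5301, -0.0193, 0.055]
tcp_rot: [-0.218, 0.672, 0.218, 0.673]
force: [0.5, 0.6, -1.7]
opening: 0.252
```

```bash
python3 go.py -42 0.054 1;  python3 - <<'E'
from h import *
from workcell import eyes,sensors
f=eyes.grab_frame("wrist"); np.savez("w4.npz",**f); cv2.imwrite("pics/w4.png",f["pixels"])
g=eyes.grab_frame("scene"); np.savez("s4.npz",**g);
a=cv2.resize(g["pixels"][150:215,270:350],None,fx=7,fy=7,interpolation=cv2.INTER_CUBIC);cv2.imwrite("pics/s4.png",a)
E
```

```text
t 7.03 pos [ 0.5301 -0.0193  0.055 ] rel -42.34 tip 72.66 end 77.26 cen_off_fix(mm) [ 0.77 -0.06] tilt [ 0.0008 -0.0003] -0.0007 F [ 0.48  0.61 -1.69] T [-0.029  0.    -0.028] Mz_c 0.010 op 0.252 j6 -0.91
row [0.02, 0.04, 0.34] [-0.0005, 0.0004, -0.001]
```

View pics/w4.png

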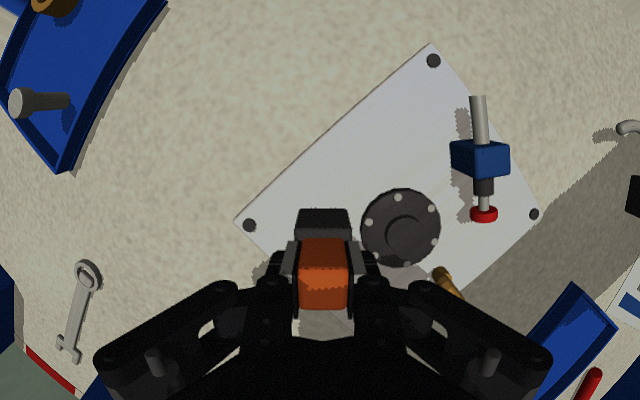

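View pics/s4.png

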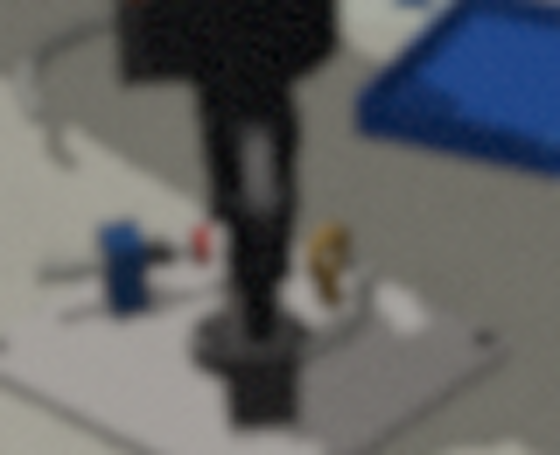

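```bash
cat > fit.py <<'E'
from h import *
from scipy.ndimage import map_coordinates
import sys
f=np.load(sys.argv[1]);p=f["pixels"].astype(float)
g=cv2.GaussianBlur(p,(0,0),0.8);chan=g[...,0]-g[...,2];gray=g.mean(-1)
def edge(pts,nrm,img,L=6):
    out=[]
    for q,n in zip(pts,nrm):
        t=np.arange(-L,L+.01,.25);s=map_coordinates(img,[q[1]+t*n[1],q[0]+t*n[0]],order=1)
        d=np.abs(np.gradient(cv2.GaussianBlur(s[None],(0,0),2)[0]));w=np.where(d>0.5*d.max(),d,0);out.append(q+n*(w*t).sum()/w.sum())
    return np.array(out)
def model(q):
    o=q[:2]/1000;y=np.radians(q[2]);Rm=np.array([[np.cos(y),-np.sin(y)],[np.sin(y),np.cos(y)]])
    def W(xy,z): xy=np.atleast_2d(xy);return fproj(f,np.c_[xy@Rm.T+o,np.full(len(xy),z)])
    return W
segs=[((-.094,-.07),(-.094,.07)),((-.085,-.078),(.06,-.078)),((-.085,.078),(-.02,.078))]
t=np.linspace(0,2*np.pi,40)
for use in ("plate","cover"):
  q=np.array([500,21.4,-11.7])
  for it in range(6):
    W=model(q);sets=[]
    for a,b in segs:
        if use=="cover":break
        X=np.linspace(a,b,25);c=W(X,.01);d=np.gradient(c,axis=0);n=np.c_[-d[:,1],d[:,0]];n/=np.linalg.norm(n,axis=1)[:,None]
        sets.append((X,.01,edge(c,n,chan),n))
    if use!="plate":
        X=.027*np.c_[np.cos(t),np.sin(t)];c=W(X,.026);cc=W([[0,0]],.026)[0];n=c-cc;n/=np.linalg.norm(n,axis=1)[:,None]
        k=(c[:,0]>372);X=X[k];c=c[k];n=n[k]
        sets.append((X,.026,edge(c,n,gray,4),n))
    def res(qq):
        if use=="cover": qq=np.r_[qq[:2],-11.7]
        W=model(qq);return np.concatenate([((W(X,z)-e)*n).sum(1) for X,z,e,n in sets])
    s=least_squares(res,q,loss="soft_l1",f_scale=.5);q=s.x
  print(use,q.round(2),"rms",np.sqrt(np.mean(s.fun**2)).round(2),[((model(q)(X,z)-e)*n).sum(1).mean().round(2) for X,z,e,n in sets])
E
python3 fit.py w3.npz; python3 fit.py w4.npz
python3 - <<'E'
from h import *
f=np.load("w4.npz")
cv2.imwrite("pics/w4c.png",cv2.resize(f["pixels"][180:320,340:560],None,fx=3.6,fy=3.6,interpolation=cv2.INTER_CUBIC))
E
```

```text
plate [501.89  22.71 -11.03] rms 0.78 [np.float64(-0.02), np.float64(0.64), np.float64(-1.08)]
cover [500.44  19.04 -11.7 ] rms 0.43 [np.float64(0.11)]
plate [502.27  23.36 -11.31] rms 1.6 [np.float64(0.02), np.float64(0.57), np.float64(-2.27)]
cover [501.01  17.42 -11.7 ] rms 1.03 [np.float64(0.62)]
```

View pics/w4c.png

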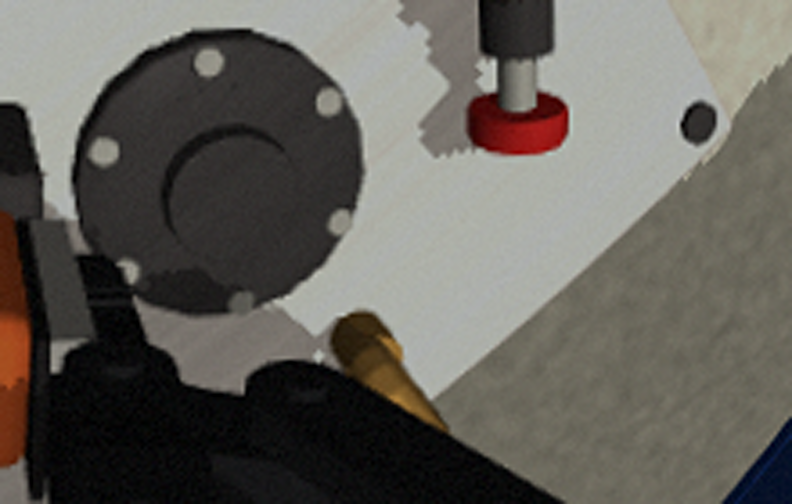

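Run:
```python
from h import *
f=np.load("w4.npz");a=np.array([(208,62),(104,150),(130,270),(240,300),(340,222),(328,100)])/3.6+[340,180]-.4
P=fplane(f,a,.0265)[:,:2]*1000;print(P.round(1).tolist(),P.mean(0),np.hypot(*(P-P.mean(0)).T).round(1)); print(cv2.fitEllipse(P.astype(np.float32)))
f=np.load("w3.npz");a=np.array([(358,328),(440,330),(472,393),(428,450),(350,448),(314,388)])/[3.4,3]+[255,60]-.4
P=fplane(f,a,.0265)[:,:2]*1000;print(P.mean(0),np.hypot(*(P-P.mean(0)).T).round(1))
# plate screws w3 & w4
a=np.array([(354,57),(713,285),(72,455)])/[3.4,3]+[255,60]-.4
S=fplane(f,a,.0105)[:,:2]*1000;print("w3 screws",S.round(1).tolist())
print((S[1]+S[2])/2, np.degrees(np.arctan2(*(S[1]-S[0])[::-1]))-90,np.linalg.norm(S[1]-S[0]),np.linalg.norm(S[2]-S[0]))
f=np.load("w4.npz");a=np.array([(433.5,61),(534,214),(249.5,225)])
S=fplane(f,a,.0105)[:,:2]*1000;print("w4 screws",S.round(1).tolist())
print((S[1]+S[2])/2, np.degrees(np.arctan2(*(S[1]-S[0])[::-1]))-90,np.linalg.norm(S[1]-S[0]),np.linalg.norm(S[2]-S[0]))
f=np.load("top0.npz");a=np.array([(522,62),(749,110),(462,328),(693,378)])/5.4+[200,185]-.4
S=onplane(f,a,.0105)[:,:2]*1000;print("top screws",S.round(1).tolist(),S.mean(0))
print(np.degrees(np.arctan2(*(S[0]-S[1])[::-1]))-90)
```

```text
[[485.5, 2.6], [507.4, -2.0], [521.9, 15.6], [515.2, 35.9], [493.3, 41.1], [478.1, 23.9]] [500.2446413   19.51389055] [22.5 22.7 22.  22.2 22.7 22.6]
((500.0172119140625, 19.47835350036621), (44.45071792602539, 45.360904693603516), 17.269229888916016)
[500.19556725  20.93151332] [23.  23.4 22.9 23.  23.  23. ]
w3 screws [[403.6, -27.2], [430.8, 106.2], [558.7, -58.7]]
[494.74175107  23.79298639] -11.546304699990245 136.1879609483223 158.2636211181037
w4 screws [[403.5, -26.2], [430.6, 107.6], [558.7, -58.0]]
[494.66754042  24.80709496] -11.438952186914278 136.53156252840873 158.43832775800445
top screws [[583.2, 73.8], [555.7, -59.0], [428.2, 105.5], [400.8, -27.2]] [491.98474625  23.30434667]
-11.65720533781304
```

```bash
echo '{"O":[0.5004,0.0216],"PSI":-11.6}'>fx.json; python3 go.py -42 0.0525 1
```

```text
t 7.13 pos [ 0.53   -0.0193  0.0549] rel -42.40 tip 72.60 end 77.20 cen_off_fix(mm) [ 0.28 -0.35] tilt [ 0.0005 -0.0002] -0.0005 F [ 0.72 -0.08 -3.14] T [ 0.025 -0.006 -0.036] Mz_c -0.009 op 0.251 j6 -0.91
row [0.01, 0.03, 0.4] [0.0001, 0.0006, -0.0024]
```

>>> carry_out:
  moves:
    - [[0,0,0.3,0,0.0004,-0.0025,0],[0,0,0,0,0,0,0],[0,0,0,0,0,0,0]]

```text
time: 7.38
eef_pos: [0.5299, -0.0189, 0.0522]
tcp_rot: [-0.22, 0.672, 0.22, 0.672]
force: [0.1, 0.0, -2.5]
opening: 0.248
```

```bash
python3 go.py -42 0.0515 1
```

```text
t 7.38 pos [ 0.5299 -0.0189  0.0522] rel -42.16 tip 72.84 end 77.44 cen_off_fix(mm) [ 0.01 -0.21] tilt [ 0.0008 -0.0002] -0.0006 F [ 0.13  0.01 -2.46] T [-0.064  0.043  0.013] Mz_c 0.019 op 0.248 j6 -0.92
row [0.01, 0.04, 0.16] [0.0001, 0.0003, -0.0007]
```

>>> carry_out:
  moves:
    - [[0,0,0.1,0,0.0002,-0.001,0],[0,0,0,0,0,0,0]]

```text
time: 7.55
eef_pos: [0.5298, -0.0187, 0.051]
tcp_rot: [-0.221, 0.672, 0.22, 0.672]
force: [1.1, 0.8, -1.7]
opening: 0.248
```

>>> carry_out:
  moves:
    - [[0,0,0,0,0,-0.001,0],[0,0,0,0,0,0,0]]

```text
time: 7.72
eef_pos: [0.53, -0.0188, 0.0501]
tcp_rot: [-0.221, 0.672, 0.22, 0.672]
force: [-0.4, -0.3, -2.4]
opening: 0.247
```

```bash
python3 go.py -42 0.0500 1
```

```text
t 7.72 pos [ 0.53   -0.0188  0.0501] rel -42.07 tip 72.93 end 77.53 cen_off_fix(mm) [-0.05 -0.11] tilt [ 0.0009 -0.0003] -0.0007 F [-0.37 -0.32 -2.42] T [-0.019  0.024 -0.014] Mz_c -0.039 op 0.247 j6 -0.92
row [0.02, 0.05, 0.07] [0.0001, 0.0001, -0.0001]
```

Still no contact; one more small step or two.

>>> carry_out:
  moves:
    - [[0,0,0,0,0,-0.0007,0],[0,0,0,0,0,0,0]]

```text
time: 7.88
eef_pos: [0.5302, -0.0188, 0.0501]
tcp_rot: [-0.221, 0.671, 0.22, 0.672]
force: [0.4, 0.6, -1.9]
opening: 0.25
```

>>> carry_out:
  moves:
    - [[0,0,0,0,0,-0.0007,0],[0,0,0,0,0,0,0]]

```text
time: 8.05
eef_pos: [0.5305, -0.0188, 0.0501]
tcp_rot: [-0.221, 0.671, 0.22, 0.673]
force: [0.3, 0.9, -1.5]
opening: 0.247
```

```bash
python3 go.py -36 0.0507 2
```

```text
t 8.05 pos [ 0.5305 -0.0188  0.0501] rel -42.06 tip 72.94 end 77.54 cen_off_fix(mm) [ 0.48 -0.06] tilt [ 0.0021 -0.0006] -0.0017 F [ 0.26  0.87 -1.53] T [-0.028 -0.045  0.044] Mz_c 0.081 op 0.247 j6 -0.92
row [0.03, 0.12, 3.03] [0.0016, 0.0018, 0.0003]
row [0.0, 0.0, 3.03] [0.002, 0.0017, 0.0003]
```

>>> carry_out:
  moves:
    - [[0,0.1,3,0.0016,0.0018,0.0007,0],[0,0,3,0.002,0.0017,0,0],[0,0,0,0,0,0,0]]

```text
time: 8.3
eef_pos: [0.534, -0.0153, 0.0502]
tcp_rot: [-0.257, 0.659, 0.256, 0.659]
force: [0.4, -0.8, -1.7]
opening: 0.248
```

```bash
python3 go.py -30 0.0507 2
```

```text
t 8.30 pos [ 0.534  -0.0153  0.0502] rel -35.86 tip 79.14 end 83.74 cen_off_fix(mm) [-0.15 -0.11] tilt [ 0.0001 -0.0005] -0.0004 F [ 0.35 -0.75 -1.73] T [-0.024 -0.015  0.013] Mz_c 0.000 op 0.248 j6 -1.02
row [0.03, 0.01, 2.93] [0.002, 0.0019, 0.0002]
row [0.0, 0.0, 2.93] [0.0017, 0.0019, 0.0002]
```

>>> carry_out:
  moves:
    - [[0,0,2.5,0.0017,0.0016,0.0006,0],[0,0,0,0,0,0,0]]

```text
time: 8.47
eef_pos: [0.5355, -0.0137, 0.0503]
tcp_rot: [-0.27, 0.654, 0.27, 0.653]
force: [-0.3, 0.3, -1.7]
opening: 0.248
```

```bash
python3 go.py -30 0.0507 1
```

```text
t 8.47 pos [ 0.5355 -0.0137  0.0503] rel -33.43 tip 81.57 end 86.17 cen_off_fix(mm) [-0.26  0.05] tilt [-0.0005 -0.0004] 0.0000 F [-0.33  0.26 -1.65] T [ 0.009 -0.012 -0.019] Mz_c -0.022 op 0.248 j6 -1.05
row [0.02, -0.03, 3.43] [0.0023, 0.0021, 0.0004]
```

>>> carry_out:
  moves:
    - [[0,0,3,0.002,0.0018,0.0004,0],[0,0,0,0,0,0,0]]

```text
time: 8.63
eef_pos: [0.5371, -0.0119, 0.0502]
tcp_rot: [-0.286, 0.647, 0.286, 0.646]
force: [0.2, -1.1, -1.5]
opening: 0.248
```

```bash
python3 go.py -27 0.0507 1
```

```text
t 8.63 pos [ 0.5371 -0.0119  0.0502] rel -30.62 tip 84.38 end 88.98 cen_off_fix(mm) [-0.31  0.01] tilt [-0.0011 -0.0003] 0.0006 F [ 0.23 -1.11 -1.47] T [ 0.002 -0.057 -0.031] Mz_c -0.064 op 0.248 j6 -1.10
row [0.02, -0.06, 3.62] [0.0024, 0.0023, 0.0005]
```

>>> carry_out:
  moves:
    - [[0,0,3,0.002,0.0019,0.0006,0],[0,0,0,0,0,0,0]]

```text
time: 8.8
eef_pos: [0.5387, -0.0102, 0.0504]
tcp_rot: [-0.301, 0.64, 0.302, 0.639]
force: [0.3, -0.3, -2.2]
opening: 0.249
```

```bash
python3 go.py -24 0.0507 1
python3 - <<'E'
from h import *
from workcell import eyes
f=eyes.grab_frame("wrist"); np.savez("w5.npz",**f)
cv2.imwrite("pics/w5.png",cv2.resize(f["pixels"][130:330,300:560],None,fx=3,fy=3,interpolation=cv2.INTER_CUBIC))
E
```

```text
t 8.80 pos [ 0.5387 -0.0102  0.0504] rel -27.90 tip 87.10 end 91.70 cen_off_fix(mm) [-0.27 -0.03] tilt [-0.0018 -0.0004] 0.0011 F [ 0.3  -0.28 -2.24] T [0.006 0.025 0.004] Mz_c 0.003 op 0.249 j6 -1.14
row [0.03, -0.1, 3.9] [0.0023, 0.0027, 0.0003]
```

View pics/w5.png

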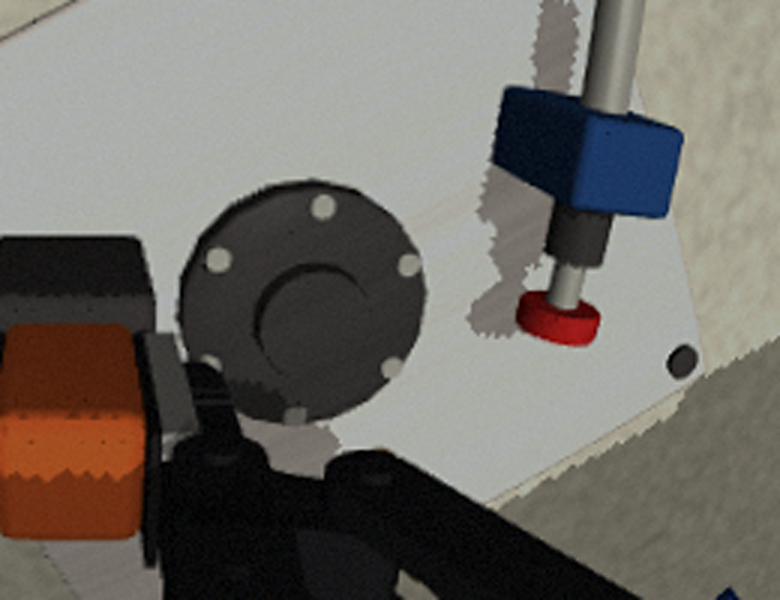

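>>> carry_out:
  moves:
    - [[0,-0.1,3.3,0.002,0.0023,0.0003,0],[0,0,0,0,0,0,0]]

```text
time: 9.02
eef_pos: [0.54, -0.0083, 0.0503]
tcp_rot: [-0.317, 0.632, 0.317, 0.632]
force: [-1.1, 0.4, -1.5]
opening: 0.245
```

```bash
python3 go.py -18 0.0507 2
```

```text
t 9.02 pos [ 0.54   -0.0083  0.0503] rel -25.07 tip 89.93 end 94.53 cen_off_fix(mm) [-0.46 -0.11] tilt [-0.001  -0.0006] 0.0004 F [-1.08  0.38 -1.54] T [0.052 0.    0.017] Mz_c 0.000 op 0.245 j6 -1.19
row [0.04, -0.05, 3.54] [0.0022, 0.0025, 0.0002]
row [0.0, 0.0, 3.54] [0.0016, 0.0026, 0.0002]
```

>>> carry_out:
  moves:
    - [[0,0,3.5,0.0021,0.0025,0.0003,0],[0,0,3.5,0.0016,0.0026,0,0],[0,0,0,0,0,0,0]]

```text
time: 9.27
eef_pos: [0.5431, -0.0036, 0.0502]
tcp_rot: [-0.353, 0.613, 0.353, 0.612]
force: [0.3, 0.1, -1.1]
opening: 0.249
```

```bash
python3 go.py -11 0.0507 2
```

```text
t 9.27 pos [ 0.5431 -0.0036  0.0502] rel -18.53 tip 96.47 end 101.07 cen_off_fix(mm) [-0.5 -0.2] tilt [-0.0017 -0.001 ] 0.0010 F [ 0.33  0.1  -1.15] T [-0.044 -0.014 -0.006] Mz_c 0.007 op 0.249 j6 -1.29
row [0.06, -0.1, 3.77] [0.0021, 0.003, 0.0002]
row [0.0, 0.0, 3.77] [0.0014, 0.003, 0.0002]
```

>>> carry_out:
  moves:
    - [[0,-0.1,3.6,0.002,0.0028,0.0003,0],[0,0,3.6,0.0014,0.003,0,0],[0,0,0,0,0,0,0]]

```text
time: 9.52
eef_pos: [0.5459, 0.0017, 0.0502]
tcp_rot: [-0.388, 0.592, 0.387, 0.591]
force: [0.2, 0.6, -2.1]
opening: 0.248
```

```bash
python3 go.py -4 0.0507 2
python3 - <<'E'
from h import *
from workcell import eyes
f=eyes.grab_frame("wrist"); np.savez("w6.npz",**f)
cv2.imwrite("pics/w6.png",cv2.resize(f["pixels"][130:330,300:560],None,fx=3,fy=3,interpolation=cv2.INTER_CUBIC))
E
```

```text
t 9.52 pos [0.5459 0.0017 0.0502] rel -11.91 tip 103.09 end 107.69 cen_off_fix(mm) [-0.36 -0.02] tilt [-0.0006 -0.0013] 0.0000 F [ 0.2   0.55 -2.15] T [-0.032 -0.021 -0.024] Mz_c 0.005 op 0.248 j6 -1.40
row [0.08, -0.03, 3.96] [0.0016, 0.0032, 0.0002]
row [0.0, 0.0, 3.96] [0.001, 0.0033, 0.0002]
```

View pics/w6.png

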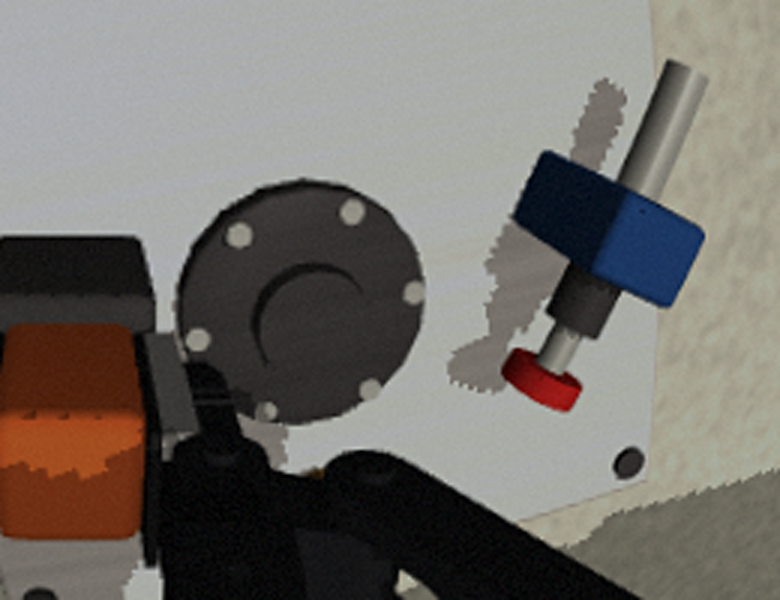

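Run:
```python
from h import *
O=np.array([500.4,21.6]);psi=np.radians(-11.6)
b=np.radians(147)
so=50*np.array([np.cos(b),np.sin(b)]);d=np.array([-np.sin(b),np.cos(b)])
Rm=np.array([[np.cos(psi),-np.sin(psi)],[np.sin(psi),np.cos(psi)]])
for n in ("w3","w4","w5","w6"):
    f=np.load(n+".npz");hsv=cv2.cvtColor(f["pixels"],cv2.COLOR_BGR2HSV).astype(int)
    m=((hsv[...,0]<6)|(hsv[...,0]>174))&(hsv[...,1]>150)&(hsv[...,2]>60)
    m[:130]=0;m[290:]=0;m[:,:400]=0;m[:,500:]=0
    v,u=np.where(m);r=fray(f,np.c_[u,v]);z=f["z_map"][m];P=f["pose"][:3,3]+r*(z/(r@f["pose"][:3,2]))[:,None]
    k=P[:,2]>.036
    X=((P[:,:2]*1000-O)@Rm-so)
    t=X@d;rr=X@(so/50);print(n,m.sum(),"travel pct",np.percentile(t[k],[2,10,50,90,98]).round(1),"radial",np.percentile(rr[k],[5,50,95]).round(1),"ztop",np.percentile(P[:,2],95).round(4))
    # plane projection at z=.040
    Q=fplane(f,np.c_[u,v],.040)[:,:2]*1000;X=(Q-O)@Rm-so;t=X@d;print("   plane.040",np.percentile(t,[2,10,50,90,98]).round(1))
```

```text
w3 131 travel pct [ 4.8  5.6  8.3 10.4 10.7] radial [-8.3 -2.3  5.7] ztop 0.0438
   plane.040 [ 4.2  5.   8.  11.  12.1]
w4 327 travel pct [ 4.8  5.5  8.4 10.4 10.6] radial [-8.3 -2.7  5.8] ztop 0.0436
   plane.040 [ 3.7  4.7  8.3 12.2 14. ]
w5 292 travel pct [ 4.7  5.5  8.2 10.2 10.5] radial [-8.6 -3.5  5.1] ztop 0.0436
   plane.040 [ 3.7  4.8  8.  11.6 13.2]
w6 255 travel pct [ 4.8  5.3  7.9 10.1 10.4] radial [-8.5 -4.   3.9] ztop 0.0438
   plane.040 [ 4.1  4.9  7.8 10.6 12. ]
```

>>> carry_out:
  moves:
    - [[0.1,0,3.9,0.0015,0.0032,0.0003,0],[0,0,3.9,0.001,0.0033,0,0],[0,0,0,0,0,0,0]]

```text
time: 9.82
eef_pos: [0.5478, 0.0073, 0.0504]
tcp_rot: [-0.423, 0.567, 0.423, 0.566]
force: [0.3, 0.4, -1.8]
opening: 0.246
```

```bash
python3 go.py 4 0.0507 2
python3 - <<'E'
from h import *
from workcell import eyes
g=eyes.grab_frame("scene");f=eyes.grab_frame("wrist")
a=cv2.resize(g["pixels"][150:215,270:350],None,fx=7,fy=7,interpolation=cv2.INTER_CUBIC);cv2.imwrite("pics/s7.png",a)
cv2.imwrite("pics/w7.png",cv2.resize(f["pixels"][130:330,300:560],None,fx=3,fy=3,interpolation=cv2.INTER_CUBIC))
E
```

```text
t 9.82 pos [0.5478 0.0073 0.0504] rel -4.88 tip 110.12 end 114.72 cen_off_fix(mm) [-0.54 -0.25] tilt [-0.0013 -0.    ] 0.0013 F [ 0.31  0.39 -1.83] T [-0.073 -0.011 -0.007] Mz_c 0.016 op 0.246 j6 -1.51
row [0.0, -0.08, 4.44] [0.0015, 0.0039, 0.0002]
row [0.0, 0.0, 4.44] [0.0007, 0.0038, 0.0002]
```

View pics/s7.png

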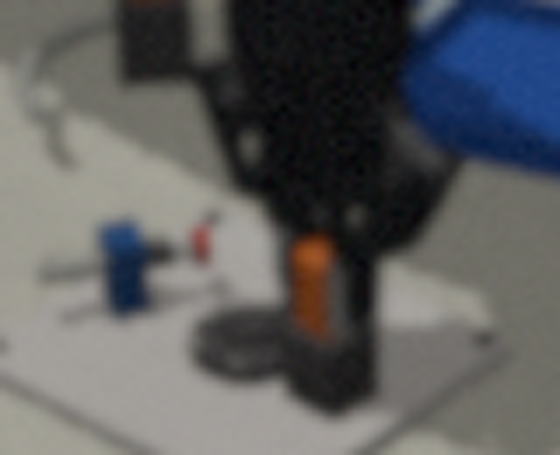

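View pics/w7.png

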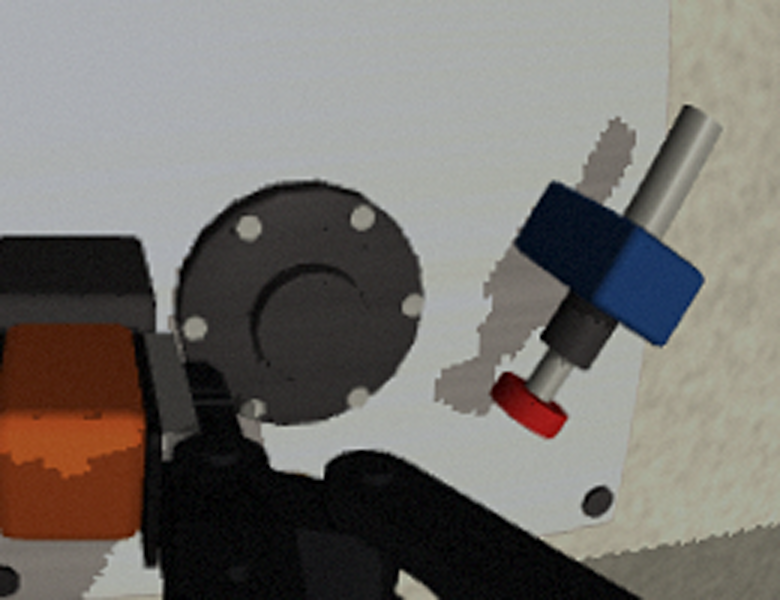

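>>> carry_out:
  moves:
    - [[0,-0.1,4.4,0.0015,0.0039,0.0002,0],[0,0,4.4,0.0007,0.0038,0,0],[0,0,0,0,0,0,0]]

```text
time: 10.17
eef_pos: [0.5496, 0.0139, 0.0505]
tcp_rot: [-0.463, 0.535, 0.462, 0.535]
force: [-0.5, 0.0, -1.2]
opening: 0.252
```

```bash
python3 go.py 13 0.0507 2
```

```text
t 10.17 pos [0.5496 0.0139 0.0505] rel 3.29 tip 118.29 end 122.89 cen_off_fix(mm) [-0.12 -0.55] tilt [ 0.0003 -0.0006] -0.0004 F [-0.53  0.05 -1.23] T [ 0.023 -0.026 -0.033] Mz_c -0.034 op 0.252 j6 -1.64
row [0.03, 0.02, 4.86] [0.0007, 0.0047, 0.0001]
row [0.0, 0.0, 4.86] [0.0001, 0.0042, 0.0001]
```

>>> carry_out:
  moves:
    - [[0,0,4.8,0.0007,0.0047,0.0002,0],[0,0,4.8,0.0001,0.0042,0,0],[0,0,0,0,0,0,0]]

```text
time: 10.42
eef_pos: [0.5502, 0.022, 0.0507]
tcp_rot: [0.503, -0.497, -0.503, -0.497]
force: [-1.1, 0.2, -1.9]
opening: 0.25
```

```bash
python3 go.py 21 0.0507 2
python3 - <<'E'
from h import *
from workcell import eyes
f=eyes.grab_frame("wrist")
cv2.imwrite("pics/w8.png",cv2.resize(f["pixels"][130:330,300:560],None,fx=3,fy=3,interpolation=cv2.INTER_CUBIC))
E
```

```text
t 10.42 pos [0.5502 0.022  0.0507] rel 12.33 tip 127.33 end 131.93 cen_off_fix(mm) [-0.14 -0.29] tilt [ 0.0002 -0.001 ] -0.0002 F [-1.09  0.23 -1.86] T [-0.032 -0.042  0.009] Mz_c 0.021 op 0.250 j6 -1.78
row [0.05, 0.01, 4.34] [0.0, 0.004, 0.0]
row [0.0, 0.0, 4.34] [-0.0005, 0.0038, 0.0]
```

View pics/w8.png

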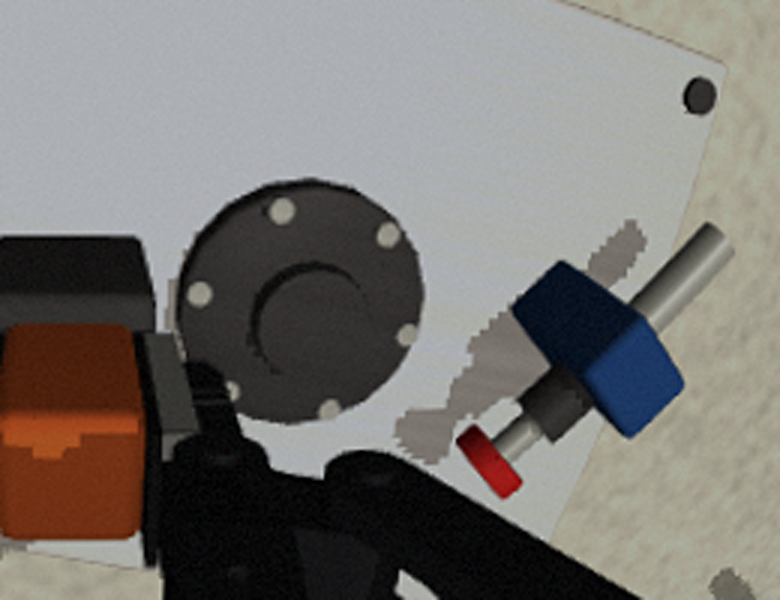

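>>> carry_out:
  moves:
    - [[0,0,4.3,0,0.004,0,0],[0,0,4,-0.0005,0.0036,0,0],[0,0,0,0,0,0,0]]

```text
time: 10.72
eef_pos: [0.5496, 0.0281, 0.0506]
tcp_rot: [0.534, -0.464, -0.533, -0.463]
force: [0.9, 0.8, -1.8]
opening: 0.249
```

```bash
python3 go.py 26 0.0507 2
python3 - <<'E'
from h import *
from workcell import eyes
g=eyes.grab_frame("scene");f=eyes.grab_frame("top")
a=cv2.resize(g["pixels"][150:215,270:350],None,fx=7,fy=7,interpolation=cv2.INTER_CUBIC);cv2.imwrite("pics/s9.png",a)
cv2.imwrite("pics/t9.png",cv2.resize(f["pixels"][185:260,270:350],None,fx=7,fy=7,interpolation=cv2.INTER_CUBIC))
E
```

```text
t 10.72 pos [0.5496 0.0281 0.0506] rel 19.63 tip 134.63 end 139.23 cen_off_fix(mm) [-0.22 -0.51] tilt [ 0.0003 -0.0017] -0.0001 F [ 0.89  0.79 -1.81] T [ 0.027 -0.026  0.009] Mz_c 0.042 op 0.249 j6 -1.90
row [0.09, 0.02, 3.18] [-0.0001, 0.0032, 0.0]
row [0.0, 0.0, 3.18] [-0.0006, 0.0027, 0.0]
```

View pics/s9.png

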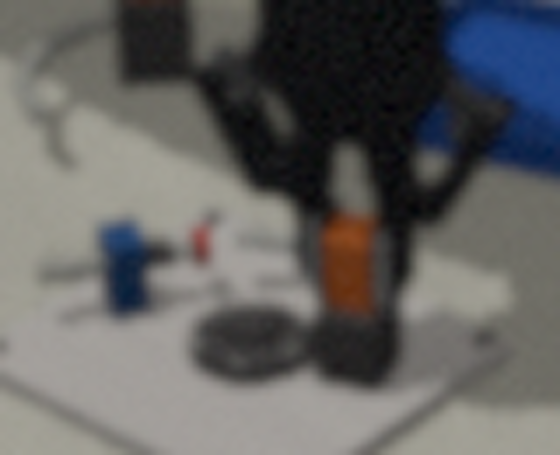

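View pics/t9.png

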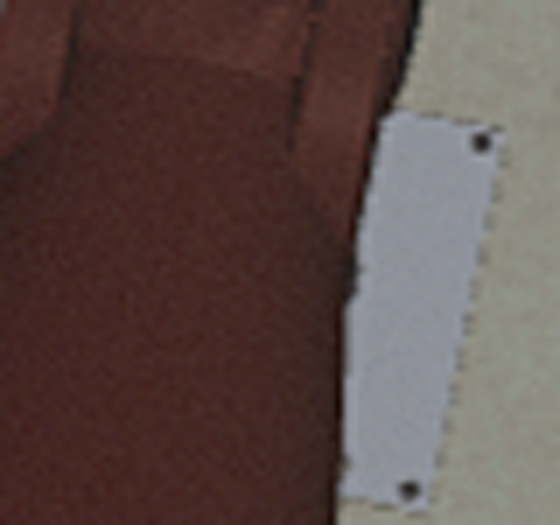

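>>> carry_out:
  moves:
    - [[0.1,0,3.2,0,0.0032,0,0],[0,0,3.2,-0.0006,0.0027,0,0],[0,0,0,0,0,0,0]]

```text
time: 11.07
eef_pos: [0.5492, 0.0325, 0.0507]
tcp_rot: [0.556, -0.437, -0.555, -0.437]
force: [0.2, -0.2, -1.3]
opening: 0.249
```

```bash
python3 go.py 29 0.0503 2
```

```text
t 11.07 pos [0.5492 0.0325 0.0507] rel 25.22 tip 140.22 end 144.82 cen_off_fix(mm) [ 0.39 -0.77] tilt [ 0.0007 -0.0004] -0.0006 F [ 0.24 -0.18 -1.32] T [-0.002  0.007  0.046] Mz_c 0.034 op 0.249 j6 -1.99
row [0.02, 0.04, 1.89] [-0.0006, 0.0024, -0.0002]
row [0.0, 0.0, 1.89] [-0.0005, 0.0016, -0.0002]
```

>>> carry_out:
  moves:
    - [[0,0,1.9,-0.0006,0.0022,0,0],[0,0,1.9,-0.0005,0.0016,-0.0003,0],[0,0,0,0,0,0,0]]

```text
time: 11.32
eef_pos: [0.5483, 0.0353, 0.0504]
tcp_rot: [0.568, -0.422, -0.567, -0.422]
force: [0.4, -0.3, -2.0]
opening: 0.249
```

```bash
python3 go.py 31 0.0503 1
```

```text
t 11.32 pos [0.5483 0.0353 0.0504] rel 28.28 tip 143.28 end 147.88 cen_off_fix(mm) [ 0.09 -0.6 ] tilt [ 0.0009 -0.0008] -0.0006 F [ 0.38 -0.28 -2.02] T [-0.022  0.062  0.022] Mz_c 0.003 op 0.249 j6 -2.04
row [0.04, 0.05, 2.72] [-0.0007, 0.0029, -0.0001]
```

>>> carry_out:
  moves:
    - [[0,0,2,-0.0006,0.0022,0,0],[0,0,0,0,0,0,0]]

```text
time: 11.48
eef_pos: [0.5478, 0.0369, 0.0505]
tcp_rot: [0.573, -0.415, -0.572, -0.415]
force: [0.3, -0.9, -1.8]
opening: 0.251
```

```bash
python3 go.py 32 0.0503 1;python3 - <<'E'
from h import *
from workcell import eyes
g=eyes.grab_frame("scene");f=eyes.grab_frame("wrist")
a=cv2.resize(g["pixels"][165:200,285:335],None,fx=10,fy=10,interpolation=cv2.INTER_CUBIC)
b=cv2.resize(f["pixels"][180:330,300:480],None,fx=3.,fy=3.,interpolation=cv2.INTER_CUBIC)[:350]
cv2.imwrite("pics/a10.png",a);cv2.imwrite("pics/b10.png",cv2.resize(f["pixels"][180:330,300:480],None,fx=4,fy=4,interpolation=cv2.INTER_CUBIC))
E
```

```text
t 11.48 pos [0.5478 0.0369 0.0505] rel 29.80 tip 144.80 end 149.40 cen_off_fix(mm) [-0.05 -0.35] tilt [ 0.0011 -0.001 ] -0.0007 F [ 0.31 -0.87 -1.79] T [-0.018  0.002 -0.017] Mz_c -0.063 op 0.251 j6 -2.06
row [0.06, 0.06, 2.2] [-0.0005, 0.0021, -0.0002]
```

View pics/a10.png

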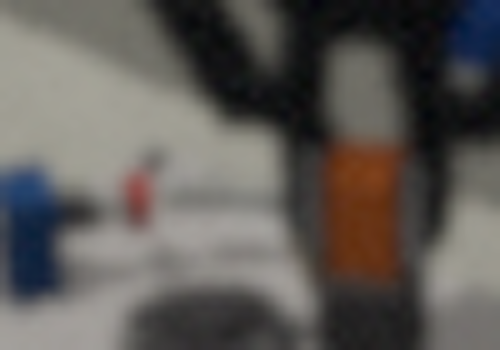

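View pics/b10.png

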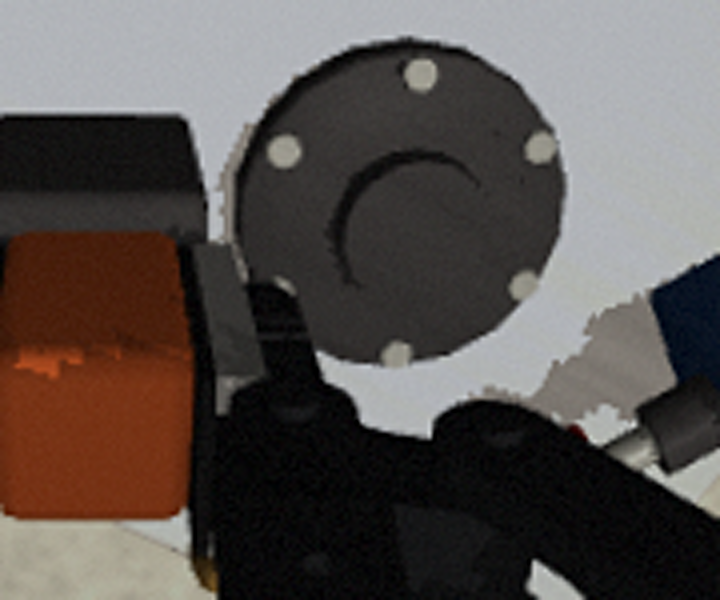

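>>> carry_out:
  moves:
    - [[0,0,1.8,-0.0004,0.0017,0,0],[0,0,0,0,0,0,0]]

```text
time: 11.75
eef_pos: [0.5477, 0.0379, 0.0505]
tcp_rot: [0.579, -0.407, -0.577, -0.407]
force: [0.2, 0.6, -0.9]
opening: 0.249
```

```bash
python3 go.py 33 0.0503 1
```

```text
t 11.75 pos [0.5477 0.0379 0.0505] rel 31.25 tip 146.25 end 150.85 cen_off_fix(mm) [ 0.29 -0.5 ] tilt [ 0.0014 -0.0013] -0.0009 F [ 0.17  0.59 -0.9 ] T [-0.068  0.001 -0.012] Mz_c 0.013 op 0.249 j6 -2.08
row [0.08, 0.08, 1.75] [-0.0007, 0.002, -0.0002]
```

>>> carry_out:
  moves:
    - [[0,0,1.5,-0.0005,0.0013,0,0],[0,0,0,0,0,0,0]]

```text
time: 11.92
eef_pos: [0.5472, 0.0389, 0.0506]
tcp_rot: [0.584, -0.4, -0.582, -0.4]
force: [0.7, 0.3, -1.9]
opening: 0.25
```

```bash
python3 go.py 34 0.0503 1
```

```text
t 11.92 pos [0.5472 0.0389 0.0506] rel 32.63 tip 147.63 end 152.23 cen_off_fix(mm) [ 0.28 -0.61] tilt [ 0.0015 -0.0014] -0.0009 F [ 0.72  0.26 -1.86] T [ 0.036 -0.043 -0.073] Mz_c -0.073 op 0.250 j6 -2.10
row [0.08, 0.09, 1.37] [-0.0006, 0.0018, -0.0003]
```

>>> carry_out:
  moves:
    - [[0,0,1.5,-0.0006,0.0016,0,0],[0,0,0,0,0,0,0]]

```text
time: 12.08
eef_pos: [0.5468, 0.0406, 0.0506]
tcp_rot: [0.589, -0.392, -0.587, -0.393]
force: [0.6, -0.6, -2.2]
opening: 0.251
```

```bash
python3 go.py 35.5 0.0503 1
```

```text
t 12.08 pos [0.5468 0.0406 0.0506] rel 34.16 tip 149.16 end 153.76 cen_off_fix(mm) [ 0.26 -0.19] tilt [ 0.0019 -0.0012] -0.0013 F [ 0.6  -0.62 -2.25] T [ 0.098 -0.091 -0.059] Mz_c -0.099 op 0.251 j6 -2.13
row [0.07, 0.11, 1.34] [-0.0007, 0.0013, -0.0003]
```

>>> carry_out:
  moves:
    - [[0.1,0.1,1.3,-0.0007,0.0013,0,0],[0,0,0,0,0,0,0]]

```text
time: 12.25
eef_pos: [0.5465, 0.0422, 0.0508]
tcp_rot: [0.593, -0.385, -0.593, -0.386]
force: [0.7, 0.8, -2.6]
opening: 0.245
```

```bash
python3 go.py 37 0.0503 1
```

```text
t 12.25 pos [0.5465 0.0422 0.0508] rel 35.57 tip 150.57 end 155.17 cen_off_fix(mm) [0.37 0.39] tilt [0.0012 0.0013] -0.0017 F [ 0.73  0.79 -2.59] T [ 0.23  -0.14  -0.104] Mz_c -0.082 op 0.245 j6 -2.15
row [-0.08, 0.07, 1.43] [-0.001, 0.0008, -0.0005]
```

>>> carry_out:
  moves:
    - [[-0.1,0.1,1.3,-0.001,0.0009,-0.0003,0],[0,0,0,0,0,0,0]]

```text
time: 12.42
eef_pos: [0.5462, 0.0437, 0.0509]
tcp_rot: [0.598, -0.378, -0.597, -0.378]
force: [1.3, 1.9, -2.3]
opening: 0.247
```

```bash
python3 go.py 38 0.0503 1
```

```text
t 12.42 pos [0.5462 0.0437 0.0509] rel 36.99 tip 151.99 end 156.59 cen_off_fix(mm) [0.45 0.74] tilt [0.0009 0.0006] -0.0011 F [ 1.34  1.89 -2.33] T [ 0.419 -0.431 -0.275] Mz_c -0.218 op 0.247 j6 -2.17
row [-0.03, 0.05, 1.01] [-0.001, 0.0002, -0.0006]
```

>>> carry_out:
  moves:
    - [[0,0,1.3,-0.001,0.0006,-0.0003,0],[0,0,0,0,0,0,0]]

```text
time: 12.58
eef_pos: [0.5458, 0.0451, 0.0509]
tcp_rot: [0.603, -0.369, -0.602, -0.371]
force: [2.2, 3.1, -2.4]
opening: 0.245
```

```bash
python3 go.py 39 0.0503 1
```

```text
t 12.58 pos [0.5458 0.0451 0.0509] rel 38.45 tip 153.45 end 158.05 cen_off_fix(mm) [0.55 1.08] tilt [0.0025 0.0023] -0.0032 F [ 2.24  3.13 -2.38] T [ 0.749 -0.529 -0.34 ] Mz_c -0.251 op 0.245 j6 -2.20
row [-0.13, 0.14, 0.55] [-0.001, -0.0005, -0.0006]
```

>>> carry_out:
  moves:
    - [[-0.1,0.1,1.2,-0.0012,0.0002,-0.0003,0],[0,0,0,0,0,0,0]]

```text
time: 12.75
eef_pos: [0.5453, 0.0464, 0.051]
tcp_rot: [0.607, -0.362, -0.606, -0.364]
force: [3.0, 3.8, -2.2]
opening: 0.249
```

```bash
python3 go.py 39 0.0503 1
```

```text
t 12.75 pos [0.5453 0.0464 0.051 ] rel 39.82 tip 154.82 end 159.42 cen_off_fix(mm) [0.59 1.32] tilt [0.0027 0.0028] -0.0037 F [ 3.05  3.83 -2.2 ] T [ 1.012 -0.768 -0.5  ] Mz_c -0.404 op 0.249 j6 -2.22
row [-0.16, 0.16, -0.82] [-0.0005, -0.0018, -0.0007]
```

>>> carry_out:
  moves:
    - [[0,0,0,0,0,0,0],[0,0,0,0,0,0,0],[0,0,0,0,0,0,0]]

```text
time: 13.0
eef_pos: [0.5454, 0.0468, 0.051]
tcp_rot: [0.608, -0.361, -0.607, -0.364]
force: [2.5, 3.0, -2.9]
opening: 0.249
```

```bash
python3 go.py 39 0.0503 1
```

```text
t 13.00 pos [0.5454 0.0468 0.051 ] rel 39.95 tip 154.95 end 159.55 cen_off_fix(mm) [0.72 1.64] tilt [0.0033 0.0032] -0.0044 F [ 2.51  3.05 -2.89] T [ 0.614 -0.538 -0.345] Mz_c -0.271 op 0.249 j6 -2.22
row [-0.18, 0.19, -0.95] [-0.0006, -0.0022, -0.0007]
```

>>> carry_out:
  moves:
    - [[-0.2,0.2,0.6,-0.0005,-0.0008,-0.0005,0],[0,0,0.2,0,0,0,0],[0,0,0.1,0,0,0,0],[0,0,0.1,0,0,0,0]]

```text
time: 13.33
eef_pos: [0.5452, 0.0477, 0.0507]
tcp_rot: [-0.61, 0.355, 0.611, 0.357]
force: [2.7, 3.1, -2.9]
opening: 0.246
```

```bash
python3 go.py 39 0.0503 1
```

```text
t 13.33 pos [0.5452 0.0477 0.0507] rel 41.09 tip 156.09 end 160.69 cen_off_fix(mm) [0.92 1.69] tilt [0.0004 0.0035] -0.0021 F [ 2.67  3.07 -2.89] T [ 0.66  -0.65  -0.494] Mz_c -0.427 op 0.246 j6 -2.24
row [-0.2, 0.03, -2.09] [-0.0004, -0.0031, -0.0004]
```

>>> carry_out:
  moves:
    - [[0,0,0,0,0,0,0],[0,0,0,0,0,0,0]]

```text
time: 13.5
eef_pos: [0.5452, 0.0477, 0.0507]
tcp_rot: [-0.61, 0.355, 0.611, 0.357]
force: [2.8, 4.5, -2.2]
opening: 0.252
```

```bash
python3 go.py 39 0.0503 1
```

```text
t 13.50 pos [0.5452 0.0477 0.0507] rel 41.12 tip 156.12 end 160.72 cen_off_fix(mm) [1.01 1.67] tilt [0.0005 0.0035] -0.0021 F [ 2.85  4.52 -2.2 ] T [ 0.771 -0.568 -0.483] Mz_c -0.354 op 0.252 j6 -2.24
row [-0.2, 0.03, -2.12] [-0.0004, -0.0031, -0.0004]
```

Run:
```python
from h import *
from workcell import eyes
g=eyes.grab_frame("scene");f=eyes.grab_frame("wrist")
a=cv2.resize(g["pixels"][165:200,285:335],None,fx=10,fy=10,interpolation=cv2.INTER_CUBIC)
cv2.imwrite("pics/a11.png",a);cv2.imwrite("pics/b11.png",cv2.resize(f["pixels"][180:330,300:480],None,fx=4,fy=4,interpolation=cv2.INTER_CUBIC))
```

```text
(no output)
```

View pics/a11.png

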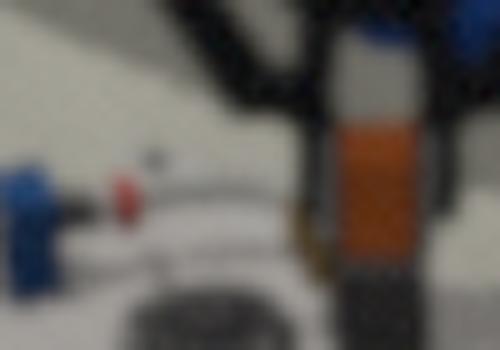

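View pics/b11.png

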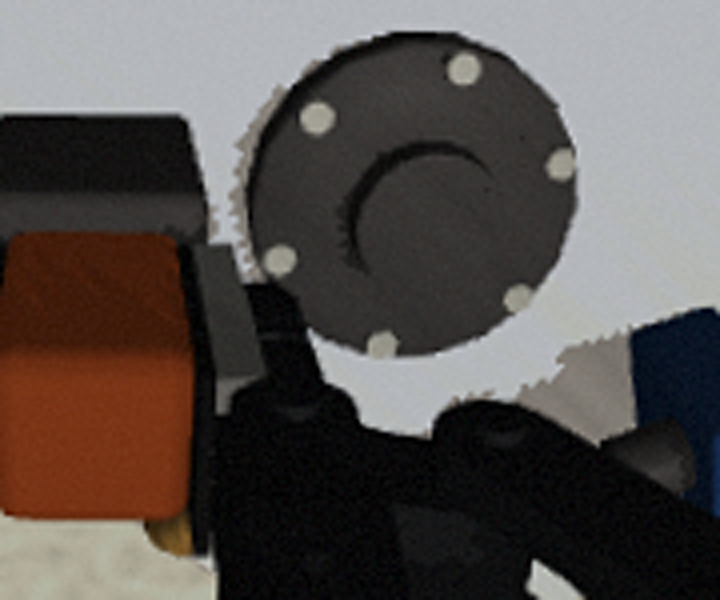

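```bash
python3 go.py 39 0.0500 2
```

```text
t 13.60 pos [0.5452 0.0477 0.0507] rel 41.11 tip 156.11 end 160.71 cen_off_fix(mm) [0.98 1.68] tilt [0.0004 0.0035] -0.0021 F [ 2.95  3.58 -2.03] T [ 0.772 -0.662 -0.499] Mz_c -0.416 op 0.249 j6 -2.24
row [-0.2, 0.03, -1.06] [-0.0008, -0.0023, -0.0004]
row [0.0, 0.0, -1.06] [0.0004, -0.0008, -0.0004]
```

>>> carry_out:
  moves:
    - [[-0.2,0,-1,-0.0002,-0.0014,-0.0005,0],[0,0,-1,0.0004,-0.0008,-0.0005,0],[0,0,0,0,0,0,0]]

```text
time: 13.85
eef_pos: [0.546, 0.0456, 0.0504]
tcp_rot: [0.605, -0.367, -0.604, -0.368]
force: [2.2, 3.7, -1.7]
opening: 0.25
```

```bash
python3 go.py 38.5 0.0500 1
```

```text
t 13.85 pos [0.546  0.0456 0.0504] rel 39.03 tip 154.03 end 158.63 cen_off_fix(mm) [1.03 1.24] tilt [0.0019 0.0005] -0.0019 F [ 2.16  3.71 -1.72] T [ 0.93  -0.679 -0.32 ] Mz_c -0.203 op 0.250 j6 -2.21
row [-0.03, 0.11, -0.53] [-0.001, -0.0014, -0.0004]
```

>>> carry_out:
  moves:
    - [[0,0.1,-0.5,0,-0.0005,-0.0007,0],[0,0,0,0,0,-0.0005,0],[0,0,0,0,0,0,0]]

```text
time: 14.1
eef_pos: [0.5461, 0.0452, 0.0501]
tcp_rot: [0.603, -0.37, -0.603, -0.37]
force: [2.6, 4.2, -2.4]
opening: 0.249
```

```bash
python3 go.py 38.5 0.0500 1
```

```text
t 14.10 pos [0.5461 0.0452 0.0501] rel 38.55 tip 153.55 end 158.15 cen_off_fix(mm) [0.97 1.14] tilt [0.0004 0.0004] -0.0005 F [ 2.62  4.17 -2.39] T [ 0.802 -0.531 -0.292] Mz_c -0.163 op 0.249 j6 -2.20
row [-0.02, 0.02, -0.05] [-0.0012, -0.001, -0.0001]
```

>>> carry_out:
  moves:
    - [[0,0,0,0,0,-0.0007,0],[0,0,0,0,0,0,0]]

```text
time: 14.27
eef_pos: [0.5462, 0.0452, 0.05]
tcp_rot: [0.603, -0.369, -0.603, -0.37]
force: [2.2, 4.3, -1.9]
opening: 0.25
```

```bash
python3 go.py 38.5 0.0500 1
```

```text
t 14.27 pos [0.5462 0.0452 0.05  ] rel 38.58 tip 153.58 end 158.18 cen_off_fix(mm) [1.05 1.18] tilt [0.0006 0.0003] -0.0007 F [ 2.17  4.25 -1.91] T [ 0.825 -0.484 -0.35 ] Mz_c -0.206 op 0.250 j6 -2.20
row [-0.02, 0.03, -0.08] [-0.0012, -0.001, 0.0]
```

>>> carry_out:
  moves:
    - [[0,0,-1.1,0.0001,-0.001,-0.0003,0],[0,0,0,0,0,-0.0003,0],[0,0,0,0,0,0,0]]

```text
time: 14.52
eef_pos: [0.5465, 0.0441, 0.05]
tcp_rot: [0.599, -0.376, -0.599, -0.376]
force: [2.1, 4.2, 1.4]
opening: 0.25
```

```bash
python3 go.py 38.5 0.0500 1
cat > avg.py <<'E'
from h import *
from workcell import sensors,eyes
A=[]
for i in range(8):
    s=sensors.read_state();r=np.array(s["eef_pos"])[:2]-[.5004,.0216];F=s["force"];T=s["ft_torque"];A.append([*F,*T,T[2]+r[0]*F[1]-r[1]*F[0]]);f=eyes.grab_frame("scene")
print(np.mean(A,0).round(3),np.std(A,0).round(3))
E
python3 avg.py
```

```text
t 14.52 pos [0.5465 0.0441 0.05  ] rel 37.39 tip 152.39 end 156.99 cen_off_fix(mm) [0.96 0.91] tilt [ 0.0011 -0.    ] -0.0009 F [2.15 4.23 1.39] T [ 0.856 -0.308 -0.238] Mz_c -0.092 op 0.250 j6 -2.18
row [0.0, 0.06, 1.11] [-0.0015, 0.0002, 0.0]
[ 0.605  3.644  2.563  0.748 -0.146 -0.246 -0.092] [0.7   0.273 0.698 0.057 0.068 0.031 0.024]
```

>>> carry_out:
  moves:
    - [[0,0,0.6,0,0.0008,0,0],[0,0,0,0,0,0,0]]

```text
time: 15.08
eef_pos: [0.5466, 0.0446, 0.05]
tcp_rot: [0.602, -0.372, -0.601, -0.372]
force: [0.8, 4.7, 3.1]
opening: 0.254
```

```bash
python3 go.py 38.5 0.0500 1; python3 avg.py
```

```text
t 15.08 pos [0.5466 0.0446 0.05  ] rel 38.04 tip 153.04 end 157.64 cen_off_fix(mm) [1.26 1.02] tilt [ 0.0011 -0.0007] -0.0007 F [0.84 4.68 3.12] T [ 0.868 -0.109 -0.321] Mz_c -0.124 op 0.254 j6 -2.19
row [0.04, 0.07, 0.46] [-0.0016, -0.0004, 0.0]
[ 0.801  3.133  2.912  0.704 -0.146 -0.279 -0.152] [0.351 0.796 0.405 0.065 0.031 0.027 0.042]
```

>>> carry_out:
  moves:
    - [[0,0,0,0,0,0,0.3],[0,0,0,0,0,0,0.4],[0,0,0,0,0,0,0.5],[0,0,0,0,0,0,0.5]]

```text
time: 15.82
eef_pos: [0.5452, 0.0434, 0.0485]
tcp_rot: [-0.601, 0.374, 0.601, 0.371]
force: [-0.0, 0.0, -0.1]
opening: 0.5
```

```bash
python3 go.py
python3 - <<'E'
from h import *
from workcell import eyes
g=eyes.grab_frame("scene");f=eyes.grab_frame("wrist")
a=cv2.resize(g["pixels"][165:200,285:335],None,fx=10,fy=10,interpolation=cv2.INTER_CUBIC)
cv2.imwrite("pics/a12.png",a);cv2.imwrite("pics/b12.png",cv2.resize(f["pixels"][180:330,260:480],None,fx=3.5,fy=3.5,interpolation=cv2.INTER_CUBIC))
E
```

```text
t 15.82 pos [0.5452 0.0434 0.0485] rel 38.00 tip 153.00 end 157.60 cen_off_fix(mm) [ 0.07 -0.47] tilt [-0.0023 -0.0033] 0.0035 F [-0.03  0.04 -0.1 ] T [ 0.016  0.003 -0.056] Mz_c -0.054 op 0.500 j6 -2.19
```

View pics/a12.png

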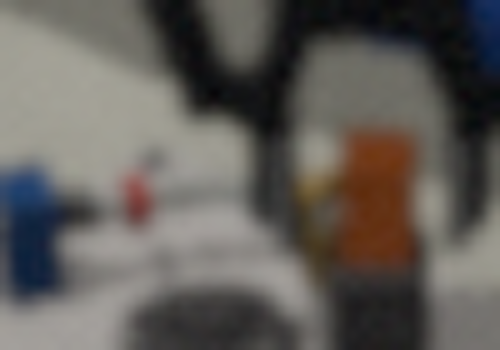

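View pics/b12.png

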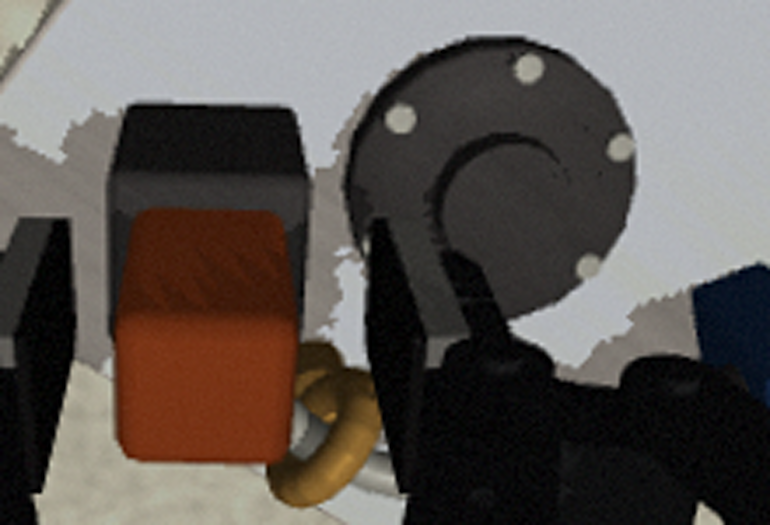

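>>> carry_out:
  moves:
    - [[0,0,0,0,0,0.015,0.5],[0,0,0,0,0,0.02,0.5],[0,0,0,0,0,0.02,0.5],[0,0,0,0,0,0.02,0.5],[0,0,0,0,0,0.02,0.5]]

```text
time: 16.33
eef_pos: [0.5404, 0.0436, 0.1408]
tcp_rot: [-0.597, 0.376, 0.604, 0.37]
force: [0.3, 0.2, 0.7]
opening: 0.5
```

>>> carry_out:
  moves:
    - [[0,0,0,0.02,0,0.02,0.5],[0,0,0,0.02,0,0.02,0.5],[0,0,0,0,0,0,0.5]]

```text
time: 16.58
eef_pos: [0.5821, 0.0434, 0.1867]
tcp_rot: [-0.599, 0.375, 0.603, 0.37]
force: [1.3, 0.7, 0.3]
opening: 0.501
```

```bash
python3 st.py
python3 - <<'E'
from h import *
from workcell import eyes
g=eyes.grab_frame("scene");f=eyes.grab_frame("wrist");np.savez("w13.npz",**f)
a=cv2.resize(g["pixels"][160:205,280:345],None,fx=10,fy=10,interpolation=cv2.INTER_CUBIC)
cv2.imwrite("pics/a13.png",a);cv2.imwrite("pics/b13.png",f["pixels"]);cv2.imwrite("pics/c13.png",g["pixels"])
E
```

```text
t 16.58 pos [0.5821 0.0434 0.1867] jawyaw -153.62 tilt [-0.009  -0.0036] 0.0097 F [1.34 0.66 0.34] T [-0.018 -0.115  0.001] op 0.501
```

View pics/a13.png

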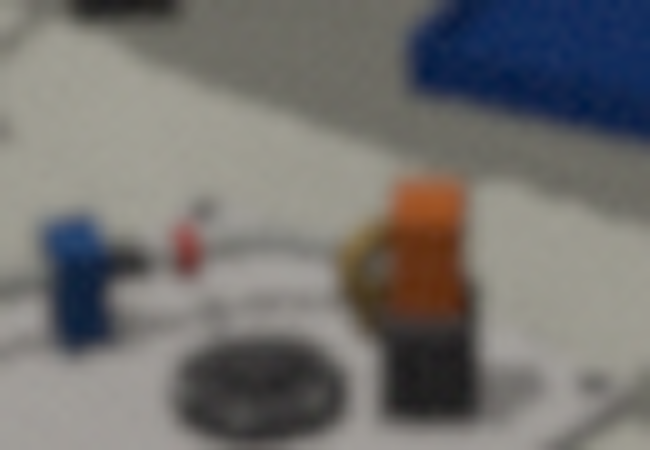

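View pics/b13.png

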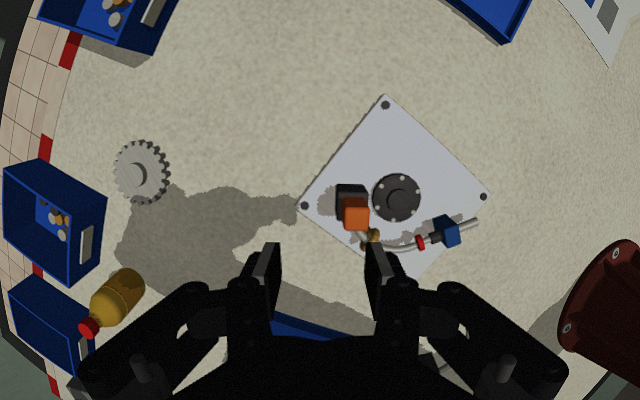

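Run:
```python
from h import *
f=np.load("w13.npz")
cv2.imwrite("pics/d13.png",cv2.resize(f["pixels"][180:265,320:485],None,fx=4.8,fy=4.8,interpolation=cv2.INTER_CUBIC))
O=np.array([500.4,21.6]);psi=np.radians(-11.6);b=np.radians(147)
so=50*np.array([np.cos(b),np.sin(b)]);d=np.array([-np.sin(b),np.cos(b)])
Rm=np.array([[np.cos(psi),-np.sin(psi)],[np.sin(psi),np.cos(psi)]])
hsv=cv2.cvtColor(f["pixels"],cv2.COLOR_BGR2HSV).astype(int)
m=((hsv[...,0]<6)|(hsv[...,0]>174))&(hsv[...,1]>150)&(hsv[...,2]>60);m[:225]=0;m[262:]=0;m[:,:405]=0;m[:,440:]=0
v,u=np.where(m);r=fray(f,np.c_[u,v]);z=f["z_map"][m];P=f["pose"][:3,3]+r*(z/(r@f["pose"][:3,2]))[:,None]
k=P[:,2]>.036;X=((P[:,:2]*1000-O)@Rm-so);t=X@d;print(m.sum(),np.percentile(t[k],[2,10,50,90,98]).round(1))
```

```text
81 [ 5.   5.3  7.3  9.9 10.4]
```

View pics/d13.png

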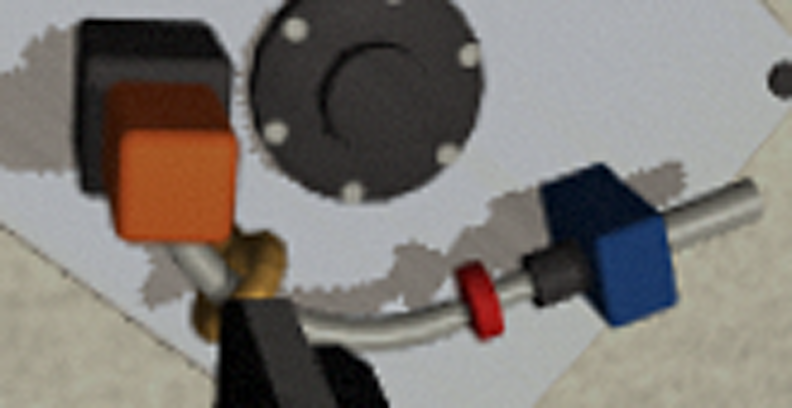

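>>> carry_out:
  moves:
    - [[0,0,-7,-0.005,-0.005,0,0.5],[0,0,-7,-0.005,-0.005,0,0.5],[0,0,-7,-0.005,-0.005,0,0.5],[0,0,-7,-0.005,-0.005,0,0.5],[0,0,-7,-0.005,-0.005,0,0.5]]

```text
time: 17.1
eef_pos: [0.5474, 0.0198, 0.1755]
tcp_rot: [-0.45, 0.543, 0.466, 0.535]
force: [0.7, 0.5, -0.3]
opening: 0.505
```

>>> carry_out:
  moves:
    - [[0,0,-7,-0.005,-0.005,0,0.5],[0,0,-7,-0.005,-0.005,0,0.5],[0,0,-7,-0.005,-0.005,0,0.5],[0,0,-7,-0.005,-0.005,0,0.5],[0,0,-7,-0.005,-0.005,0,0.5]]

```text
time: 17.52
eef_pos: [0.5136, -0.0048, 0.1669]
tcp_rot: [-0.258, 0.658, 0.282, 0.649]
force: [0.6, -0.3, 0.6]
opening: 0.502
```

```bash
python3 st.py
```

```text
t 17.52 pos [ 0.5136 -0.0048  0.1669] jawyaw 134.91 tilt [-0.0245  0.0274] 0.0367 F [ 0.64 -0.31  0.56] T [ 0.017 -0.003 -0.022] op 0.502
```

>>> carry_out:
  moves:
    - [[0,0,-7,0.0008,-0.005,0.002,0.5],[0,0,-7,0.0008,-0.005,0.002,0.5],[0,0,-7,0.0008,-0.005,0.002,0.5],[-1.4,-1.1,-3.5,0,-0.003,0,0.5],[0,0,0,0,0,0,0.5]]

```text
time: 17.93
eef_pos: [0.5078, -0.0227, 0.1647]
tcp_rot: [-0.113, 0.697, 0.123, 0.697]
force: [0.1, 1.1, 0.4]
opening: 0.501
```

```bash
python3 st.py
```

```text
t 17.93 pos [ 0.5078 -0.0227  0.1647] jawyaw 109.27 tilt [-0.0032  0.0142] 0.0145 F [0.06 1.14 0.43] T [0.012 0.022 0.004] op 0.501
```

>>> carry_out:
  moves:
    - [[-0.65,0.1,1.2,0.008,-0.0006,0.007,0.5],[0,0,0,0,0,0,0.5],[0,0,0,0,0,0,0.5]]

```text
time: 18.18
eef_pos: [0.5124, -0.0221, 0.1682]
tcp_rot: [-0.125, 0.699, 0.13, 0.692]
force: [0.3, -0.3, -0.2]
opening: 0.502
```

```bash
python3 st.py
```

```text
t 18.18 pos [ 0.5124 -0.0221  0.1682] jawyaw 110.82 tilt [-0.0115  0.0054] 0.0092 F [ 0.32 -0.25 -0.16] T [ 0.     0.017 -0.021] op 0.502
```

>>> carry_out:
  moves:
    - [[-0.15,-0.4,-0.4,0.0036,-0.0012,0.0034,0.5],[0,0,0,0,0,0,0.5],[0,0,0,0,0,0,0.5]]

```text
time: 18.43
eef_pos: [0.5148, -0.0227, 0.17]
tcp_rot: [-0.124, 0.698, 0.128, 0.694]
force: [-0.3, -0.1, -0.4]
opening: 0.5
```

```bash
python3 st.py
python3 - <<'E'
from h import *
from workcell import eyes
f=eyes.grab_frame("wrist");np.savez("w14.npz",**f)
g=np.load("w3.npz")
a=cv2.resize(f["pixels"][80:240,335:455],None,fx=3.3,fy=3.3,interpolation=cv2.INTER_CUBIC)
b=cv2.resize(g["pixels"][80:240,335:455],None,fx=3.3,fy=3.3,interpolation=cv2.INTER_CUBIC)
cv2.imwrite("pics/ab14.png",np.hstack([b,a]))
O=np.array([500.4,21.6]);psi=np.radians(-11.6);b=np.radians(147)
so=50*np.array([np.cos(b),np.sin(b)]);d=np.array([-np.sin(b),np.cos(b)])
Rm=np.array([[np.cos(psi),-np.sin(psi)],[np.sin(psi),np.cos(psi)]])
for n in ("w3","w14"):
    f=np.load(n+".npz");p=f["pixels"].astype(float)
    w=np.clip(p[...,2]-np.maximum(p[...,0],p[...,1])*1.2-15,0,None);w[:140]=0;w[190:]=0;w[:,:395]=0;w[:,435:]=0
    v,u=np.mgrid[:400,:640];c=np.array([(w*u).sum(),(w*v).sum()])/w.sum()
    bl=np.clip(p[...,0]-np.maximum(p[...,2],p[...,1])*1.2-5,0,None);bl[:100]=0;bl[155:]=0;bl[:,:375]=0;bl[:,430:]=0
    cb=np.array([(bl*u).sum(),(bl*v).sum()])/bl.sum()
    for nm,q,h in (("red",c,.040),("blue",cb,.045)):
        X=(fplane(f,q,h)[0,:2]*1000-O)@Rm-so;print(n,nm,q.round(2),"travel",(X@d).round(2),"radial",(X@so/50).round(2))
E
```

```text
t 18.43 pos [ 0.5148 -0.0227  0.17  ] jawyaw 110.51 tilt [-0.007   0.0047] 0.0068 F [-0.29 -0.07 -0.39] T [-0.     0.024 -0.018] op 0.5
w3 red [417.79 165.02] travel 7.51 radial -0.99
w3 blue [405.9  130.89] travel 42.05 radial -0.8
w14 red [416.63 165.87] travel 7.85 radial -0.86
w14 blue [404.72 131.99] travel 42.05 radial -0.79
```

View pics/ab14.png

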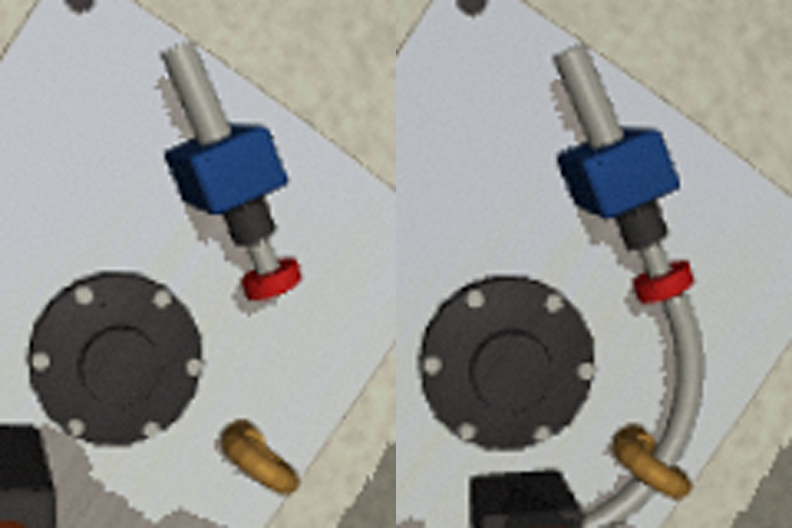

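Run:
```python
from h import *
a=np.load("w3.npz");b=np.load("w14.npz")
S=8
A=cv2.resize(a["pixels"],None,fx=S,fy=S,interpolation=cv2.INTER_CUBIC);B=cv2.resize(b["pixels"],None,fx=S,fy=S,interpolation=cv2.INTER_CUBIC)
def m(x0,y0,x1,y1):
    T=A[y0*S:y1*S,x0*S:x1*S];W=B[(y0-5)*S:(y1+5)*S,(x0-5)*S:(x1+5)*S]
    r=cv2.matchTemplate(W,T,cv2.TM_CCOEFF_NORMED);_,v,_,l=cv2.minMaxLoc(r);return (l[0]/S-5,l[1]/S-5,round(v,3))
print("bracket",m(383,116,425,148),"sleeve",m(400,138,420,155))
# disc back-edge: restrict to rows up to disc's upper half
for box in [(406,157,428,167),(406,157,417,170),(418,155,428,166),(406,157,428,172)]: print("disc",box,m(*box))
d=np.array([405.9-417.79,130.89-165.02]);print("travel dir px",d/np.linalg.norm(d),"px/mm",np.linalg.norm(d)/34.5)
```

```text
bracket (-1.125, 1.125, 0.994) sleeve (-1.125, 1.125, 0.994)
disc (406, 157, 428, 167) (-1.25, 0.875, 0.985)
disc (406, 157, 417, 170) (-1.375, 0.75, 0.985)
disc (418, 155, 428, 166) (-1.125, 0.875, 0.992)
disc (406, 157, 428, 172) (-1.125, 0.875, 0.958)
travel dir px [-0.32898204 -0.94433618] px/mm 1.047588122195941
```

Run:
```python
from h import *
f=np.load("w13.npz");hsv=cv2.cvtColor(f["pixels"],cv2.COLOR_BGR2HSV).astype(int)
o=(hsv[...,0]<15)&(hsv[...,1]>140)&(hsv[...,2]>150);o[:195]=0;o[240:]=0;o[:,:335]=0;o[:,375:]=0
v,u=np.where(o);X=fplane(f,np.c_[u,v],.082)[:,:2]*1000;rc=cv2.minAreaRect(X.astype(np.float32));print(rc)
for a in (rc[2],rc[2]-90):
    y=np.radians(a);print(a,"arc centre off",np.array(rc[0])-50*np.array([np.cos(y),np.sin(y)])-[500.4,21.6])
from workcell import r
print(r.sign_off())
```

```text
((546.690185546875, 44.643798828125), (19.06046485900879, 18.87512969970703), 25.7445125579834)
25.7445125579834 arc centre off [1.25319336 1.32584923]
-64.2554874420166 arc centre off [24.57223595 68.08079101]
the job is handed in; nothing more can be done
None
```

The smaller pin from the blue tray is threaded through the brass ring eye with its shoe on the plate. I pressed it against the red plunger, let go of it, and handed the job in at about 18.5 s of 64 s. The hand-in gave no verdict.

- **Pressing:** The plunger push, taken from the moment about the arc's centre, read about 5 to 8.5 N for roughly 1 s. The scene picture showed the disc pushed in by about 3 mm, so I saw no sign of reaching the 16 N limit or the plunger's end.
- **Release:** I backed off to about 2 N, lowered the shoe until it rested on the plate, opened the jaws and raised the arm clear. The last force readings were near zero.
- **Position after release:** The wrist pictures show the bar through the ring with its tip on the red disc. The measured arc centre is about 1.8 mm from the fixture's centre, against the 10 mm allowed.
- **Contact at the end:** The disc sits about 0.3 mm further in than before contact, from two picture comparisons, which means about 0.6 N still bearing. This is the thinnest margin. An earlier, coarser depth check showed only about 0.2 mm, within its error, which is why I repeated it from a matched viewpoint.
- **Checks that disagreed:** My fixture position estimates varied by 1 to 3 mm between cameras and features, so I used an average. Side forces at the wrist reached about 4 to 5 N while pressing. I had no separate reading of the pin's force on the ring.
- **Not measured:** I did not measure the pin's tilt or height after release. The shoe only looked flat in the pictures. I never brought the arm near the bystanders, but I did not re-measure where they are.

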